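# Ring in and lay out the tasting flight

## Robot

A 7-joint arm with a two-finger parallel gripper is mounted at the origin on the work surface. World frame = base frame: x ahead of the robot, y to its left, z up, the work surface at z = 0. Lengths are in m, angles in rad, forces in N, time in s.
With the tool pointing down it reaches from about 0.425 to 0.925 m from the base axis. Payload 6.8 kg.
Tool frame: the origin (TCP) lies midway between the tips of the shut fingers; the grasp point (between the pads) lies 19 mm behind it; z points along the fingers, y is the direction in which the jaws open and shut (so a half turn about z gives the same grasp; the last joint's range is limited). The gripper opens to 85 mm and grips with 20 to 120 N. Pads are 22 mm wide; open, the fingers measure 114 mm over their backs; the gripper's body (76 mm by 85 mm) begins 54 mm behind the grasp point. The pads swing forward as they close: fully open they stand 13 mm farther back than shut.
Start: joints at [1.228, 0.477, 0.022, 1.555, -0.011, 1.109, -0.083], TCP at [0.157, -0.656, 0.231] pointing down, gripper open.
Joint ranges: [-2.96, 2.96], [-0.34, 2.1], [-1.41, 1.46], [0.24, 2.44], [-1.37, 4.51], [0.17, 1.92], [-2.96, 2.96]. Speed limits (rad/s): [2.39, 2.39, 3.14, 3.14, 3.14, 3.14, 3.14].

## Interface

Orientations are given as a unit quaternion [w, x, y, z].
In Python, from station import status, eyes, workorder gives the robot as it stands. The module is installed in compiled form; this text tells all that it offers.
- The arm moves only by the shell command python3 -m jog 'ROWS' [FORCE]. ROWS is text: rows parted by semicolons, each of 7 numbers parted by spaces: the shift along the tool's x, y, z in m, then the turn, a rotation vector about the tool's x, y, z in degrees, then the finger opening in m, from 0 to 0.0854. In form: dx dy dz rx ry rz jaw; .... A call has 1 to 5 rows; each row is the pose to reach, as a shift and turn from the pose commanded when the call began, along the tool's axes at that moment; what a row does not reach only later rows make up. A row lasts 1/10 s, in which the tool goes at most 50 mm and 8.59 degrees, less where a joint would pass 70% of its speed; a pose out of reach is approached as far as the arm can. A call with a gripper value outside its range is refused whole. The fingers move at their own pace and stop on an object; FORCE is the grip in N (left out, the last holds). Time passes only in rows, so rows that repeat a pose let the fingers close. It gives the time, the measured TCP pose, the force and the opening at its end, in the units of the state.
- status.get_obs(): the state, without advancing time (a new reading comes with each control period).
- eyes.read_camera(name): name is "scene" or "top" or "wrist"; returns a dict with "image" (400x640x3 uint8, red, green, blue), "intrinsics" (3x3 intrinsics, pixels), "k1" (the pictures are not rectified: a ray, as slopes to the right and down, at radius r is drawn at 1 + k1 r^2 times it, then the intrinsics apply), "position" and "orientation" of the camera in the world. Camera axes: x right, y up, looking along -z (the intrinsics and any distortion apply to the point x, -y, -z); pixel columns grow to the right and rows downward; lengths in m; the calibration is good to about 2 mm. A picture is of the moment at which its call begins. There is no depth.
- workorder.hand_in(): hands the job in, once; it reports no verdict.
The state is a dict: "t": time; "q": joint angles; "joint_vel": joint speeds; "joint_torque": joint torques, N m; "eef_pos": TCP position; "tool_rot": TCP orientation; "contact_force": force on the tool from outside, world axes, zero at the start; "torque": the same for the moment, N m; "gripper_width": opening from 0.0 (shut) to 1.0 (fully open).
Only numpy, scipy, OpenCV 4.12 (cv2) and the standard library are available. Lean on these libraries where they do the work, as an engineer would, in place of code of your own. Each camera call takes 0.05 s, during which the arm holds its last target.

## Task

Ring the desk bell beside the mat where the glass coffee server stands to call the guests, pressing its plunger right down to the stop, holding it there for a second and letting it come up. Then lay all the square wooden coasters out for the tasting on that mat: an even row, one flat and square in each white outline, starting at the outline next to the server and leaving none empty in between, and then ring the same bell again in the same way. Do not ring the other bell, and leave everything else, the round coaster included, where it is.

Things in the scene. Friction and masses are not known exactly. Their poses are not given: they have to be found in the camera images.
- coaster0: square wooden coaster, 50 x 50 mm, 10 mm thick, 30 g, one of up to five alike (None if absent); origin at the centre of its underside, z up, x and y along its edges (all four sides are alike)
- coaster1: square wooden coaster, 50 x 50 mm, 10 mm thick, 30 g, one of up to five alike (None if absent); origin at the centre of its underside, z up, x and y along its edges (all four sides are alike)
- coaster2: square wooden coaster, 50 x 50 mm, 10 mm thick, 30 g, one of up to five alike (None if absent); origin at the centre of its underside, z up, x and y along its edges (all four sides are alike)
- coaster3: square wooden coaster, 50 x 50 mm, 10 mm thick, 30 g, one of up to five alike (None if absent); origin at the centre of its underside, z up, x and y along its edges (all four sides are alike)
- coaster4: square wooden coaster, 50 x 50 mm, 10 mm thick, 30 g, one of up to five alike (None if absent); origin at the centre of its underside, z up, x and y along its edges (all four sides are alike)
- mat_a_mark0 (a point): centre of outline 0 on the top face of the black mat on the robot's left (+y): fixed, 420 x 90 mm, 3 mm thick, its length running away from the robot. A vessel stands on its near end, 100 mm from here; from here outward run five flat white square outlines (55 mm, one coaster each), 58 mm centre to centre, in a straight line. x: along the mat away from the robot; z: up
- mat_a_mark1 (a point): centre of outline 1 on the top face of the same mat (0 is nearest the vessel, 4 the farthest); axes as at outline 0
- mat_a_mark2 (a point): centre of outline 2 on the top face of the same mat (0 is nearest the vessel, 4 the farthest); axes as at outline 0
- mat_a_mark3 (a point): centre of outline 3 on the top face of the same mat (0 is nearest the vessel, 4 the farthest); axes as at outline 0
- mat_a_mark4 (a point): centre of outline 4 on the top face of the same mat (0 is nearest the vessel, 4 the farthest); axes as at outline 0
- bell_a (a joint): spring plunger of the desk bell that stands by the outer long side of the mat of mat_a_mark0..4 (the side away from the other mat): 0 up, 0.009 m pressed down to its stop; a spring takes 2.8 N to start it and 9 N to reach the stop, and lifts it again
- bell_a_top (a point): centre of the top face of that plunger's head (a steel disc 20 mm across, 56 mm above the counter when up; it goes straight down); the bell is fixed, 80 mm across, its dome 37 mm high
- mat_b_mark0 (a point): centre of outline 0 on the top face of the black mat on the robot's right (-y): fixed, 420 x 90 mm, 3 mm thick, its length running away from the robot. A vessel stands on its near end, 100 mm from here; from here outward run five flat white square outlines (55 mm, one coaster each), 58 mm centre to centre, in a straight line. x: along the mat away from the robot; z: up
- mat_b_mark1 (a point): centre of outline 1 on the top face of the same mat (0 is nearest the vessel, 4 the farthest); axes as at outline 0
- mat_b_mark2 (a point): centre of outline 2 on the top face of the same mat (0 is nearest the vessel, 4 the farthest); axes as at outline 0
- mat_b_mark3 (a point): centre of outline 3 on the top face of the same mat (0 is nearest the vessel, 4 the farthest); axes as at outline 0
- mat_b_mark4 (a point): centre of outline 4 on the top face of the same mat (0 is nearest the vessel, 4 the farthest); axes as at outline 0
- bell_b (a joint): spring plunger of the desk bell that stands by the outer long side of the mat of mat_b_mark0..4 (the side away from the other mat): 0 up, 0.009 m pressed down to its stop; a spring takes 2.8 N to start it and 9 N to reach the stop, and lifts it again
- bell_b_top (a point): centre of the top face of that plunger's head (a steel disc 20 mm across, 56 mm above the counter when up; it goes straight down); the bell is fixed, 80 mm across, its dome 37 mm high
- server: amber glass coffee server with a handle and a wooden collar, 84 mm across, 75 mm high, the handle sticks out 65 mm from its axis; stands on the near end of one of the two mats; origin at the centre of its underside
- canister: steel canister with a black lid, 78 mm across, 72 mm high; stands on the near end of the other mat; origin at the centre of its underside
- round_coaster: round wooden coaster, 58 mm across, 10 mm thick, lying among the square ones; not wanted; origin at the centre of its underside
- cup: black open cup, 72 mm across, 60 mm high, standing just beyond the coasters; origin at the centre of its underside
- pitcher: steel milk pitcher, 74 mm across, 70 mm high, at the far edge of the counter; origin at the centre of its underside
Things that resemble listed ones, but are neither listed nor needed, are in the scene too. What is shaped like the coaster4 but blue or purple is not meant. Leave any yellow look-alike of the coaster2 alone.

How it is judged:
By the outcome, as a careful person would: the job done as asked, in the order asked, and still so for the second after the job is handed in, with the robot touching nothing.
Of coaster0, coaster1, coaster2, coaster3, coaster4 only 3 to 5 are there at a start; the rules pass over those that are not, and their reading is None.
At some moment in a run one of coaster0, coaster1, coaster2, coaster3, coaster4 may be knocked a few centimetres aside while the robot is not near it.
Once in a run the grip may slacken for a moment while it holds something.
It also fails if it takes over 210 s, if anything falls off the work surface, if the arm or the gripper's body presses on something with over 40 N, if the wrist force passes 120 N, or if a joint passes its speed limit or range.

## Working session

There is one attempt and no reset: what is moved stays moved. The work goes in short steps, Python scripts to look and compute and a shell command to move; the robot and the scene stay as the last step left them, time stands still between calls to the robot, and variables do not carry over. Pictures are saved under pics/ and viewed, and the job is handed in when it is done.

```bash
mkdir -p pics; ls
python3 - <<'E'
from station import status, eyes
import cv2
o=status.get_obs()
for k,v in o.items(): print(k,v)
for n in ["scene","top","wrist"]:
    c=eyes.read_camera(n)
    cv2.imwrite(f"pics/{n}0.png",c["image"][...,::-1])
    print(n,c["intrinsics"],c["k1"],c["position"],c["orientation"])
E
```

```text
pics
t 0.0
q [ 1.22790944  0.47781525  0.02234142  1.55646073 -0.01148738  1.10926627
 -0.08308226]
joint_vel [-0.00127644 -0.00113493  0.00030298 -0.00017897 -0.00027696  0.00049381
 -0.00017175]
joint_torque [ 2.59926992e-04 -5.96443105e+01  1.60818391e+00 -2.81197947e+01
  1.26687690e-02  9.37254808e-03 -8.01745784e-06]
eef_pos [ 0.15687359 -0.65591387  0.23031167]
tool_rot [-8.92741232e-04  9.93114347e-01  1.17145484e-01 -1.79752535e-04]
contact_force [0.26597982 0.19388846 0.2662157 ]
torque [0.02208242 0.02985527 0.0636469 ]
gripper_width 0.9990345212480537
scene [[518.74423802   0.         317.34488167]
 [  0.         518.74423802 206.95798957]
 [  0.           0.           1.        ]] -0.14442231362732333 [0.89277099 0.60715783 1.13414874] [0.28871368 0.074343   0.2608199  0.9181996 ]
top [[407.57755912   0.         319.87996835]
 [  0.         407.57755912 199.8102588 ]
 [  0.           0.           1.        ]] -0.02157669937183133 [0.29915271 0.03207345 1.05525769] [ 0.73707255  0.08679477 -0.07943681 -0.66549268]
wrist [[346.58281575   0.         318.61846681]
 [  0.         346.58281575 200.80187727]
 [  0.           0.           1.        ]] 0.015141306805515078 [ 0.23364791 -0.63739636  0.3742624 ] [ 0.77548048 -0.12234777  0.09683896 -0.61178694]
```

View pics/top0.png

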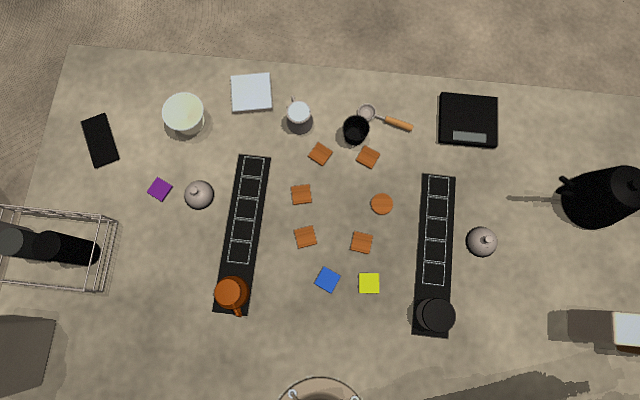

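View pics/scene0.png

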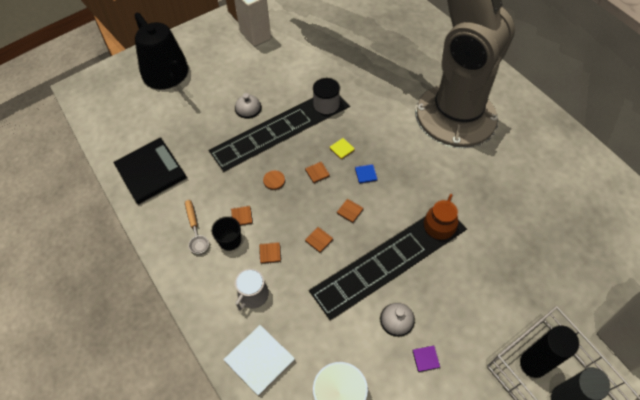

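View pics/wrist0.png

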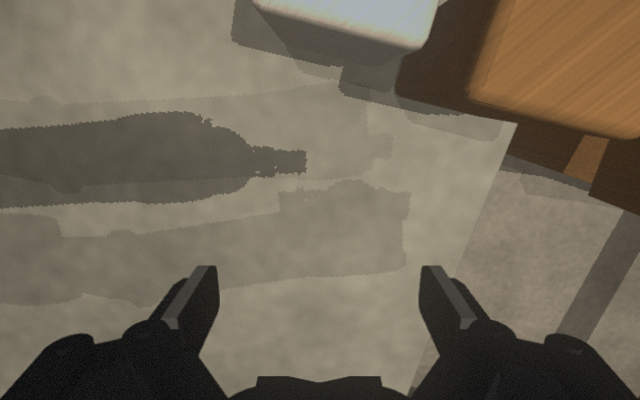

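The server is the amber vessel with a handle at top (232,293), on the left (+y) mat, so mat A and bell A at (199,194). The other bell (481,241) is beside the canister mat. There are five wood squares at (320,153), (368,157), (301,194), (305,237) and (361,242). The round coaster at (382,204) and the blue, yellow and purple squares are excluded. Next I'll measure.

```bash
cat > h.py <<'E'
import numpy as np, cv2
from scipy.spatial.transform import Rotation as R
from station import status, eyes
def cam(n):
    c=eyes.read_camera(n); q=c["orientation"]; c["R"]=R.from_quat([q[1],q[2],q[3],q[0]]).as_matrix(); c["name"]=n; return c
def dist(c): return np.array([c["k1"],0,0,0,0.])
def ray(c,uv):
    p=cv2.undistortPointsIter(np.array(uv,float).reshape(-1,1,2),c["intrinsics"],dist(c),None,None,(3,50,1e-9)).reshape(-1,2)
    d=np.c_[p[:,0],-p[:,1],-np.ones(len(p))]
    return d@c["R"].T
def toz(c,uv,z):
    d=ray(c,uv); o=np.array(c["position"]); s=(z-o[2])/d[:,2]
    return o+d*s[:,None]
def proj(c,P):
    P=np.array(P,float).reshape(-1,3); l=(P-c["position"])@c["R"]
    l=l*[1,-1,-1]
    return cv2.projectPoints(l.reshape(-1,1,3),np.zeros(3),np.zeros(3),c["intrinsics"],dist(c))[0].reshape(-1,2)
def woods(c,z=0.010,lo=500,mina=80):
    hsv=cv2.cvtColor(c["image"],cv2.COLOR_RGB2HSV)
    m=cv2.inRange(hsv,(5,110,90),(20,255,255))
    n,l,s,cc=cv2.connectedComponentsWithStats(m)
    out=[]
    for i in range(1,n):
        if s[i,4]<mina: continue
        cs,_=cv2.findContours((l==i).astype(np.uint8),cv2.RETR_EXTERNAL,cv2.CHAIN_APPROX_NONE)
        k=max(cs,key=len).reshape(-1,2)
        w=toz(c,k,z)[:,:2]
        r=cv2.minAreaRect((w*1000).astype(np.float32))
        out.append((cc[i],s[i,4],np.array(r[0]),r[1],r[2]))
    return out
def save(img,name,s=1):
    if s!=1: img=cv2.resize(img,None,fx=s,fy=s,interpolation=cv2.INTER_CUBIC)
    cv2.imwrite("pics/"+name,np.ascontiguousarray(img[...,::-1]))
E
python3 - <<'E'
from h import *
for n in ["top","scene"]:
    c=cam(n); print(n)
    for w in woods(c): print(w[0].round(0),w[1],w[2].round(1),np.round(w[3],1),round(w[4],1))
    if n=="top":
        save(c["image"][140:330,130:330],"topA.png",4)
        print("bell",toz(c,[[199,190]],.056),"kettle",toz(c,[[628,180],[570,190]],.2), "canister",toz(c,[[434,315]],.07),"cup",toz(c,[[356,127]],.06))
    else: save(c["image"][190:340,290:490],"sceneA.png",4)
E
```

```text
top
[399. 123.] 170 [ 789.  -138.2] [77.6 18.1] 75.9
[320. 153.] 319 [678.7  68.6] [49.9 49.3] 60.8
[368. 156.] 317 [682.9 -60.4] [49.9 49.5] 64.8
[301. 194.] 344 [559.9 107.7] [50.3 50. ] 14.3
[382. 203.] 374 [ 556.8 -107.1] [55.7 55.9] 50.3
[305. 236.] 372 [448.6  84.2] [50.4 49.5] 20.5
[361. 242.] 376 [448.6 -61.3] [49.7 50.6] 82.4
[230. 293.] 774 [289.1 251.3] [88.4 78.4] 63.9
bell [[0.53240195 0.36292869 0.056     ]] kettle [[ 0.61827137 -0.62268502  0.2       ]
 [ 0.58166337 -0.49132518  0.2       ]] canister [[ 0.28669053 -0.23880114  0.07      ]] cup [[ 0.74263182 -0.01958092  0.06      ]]
scene
[109.  39.] 387 [ 718.7 -950.6] [ 49.2 234.2] 5.5
[317. 171.] 301 [452.1 -59.6] [51.3 51. ] 83.2
[274. 179.] 325 [ 559.6 -105.4] [58.  55.6] 57.3
[443. 212.] 574 [260.5 229. ] [104.5  66.8] 0.2
[350. 210.] 352 [452.6  87.1] [52.  51.4] 20.4
[190. 213.] 180 [ 789.  -140.4] [79.9 17.9] 74.7
[242. 214.] 293 [686.2 -57.6] [52.7 49.2] 66.0
[319. 239.] 385 [564.2 109.4] [50.9 50. ] 13.3
[270. 252.] 383 [682.1  71.7] [51.8 49.1] 61.9
```

Run:
```python
from h import *
c=cam("top"); save(c["image"][130:300,270:420],"topC.png",3.5)
```

```text
(no output)
```

View pics/topA.png

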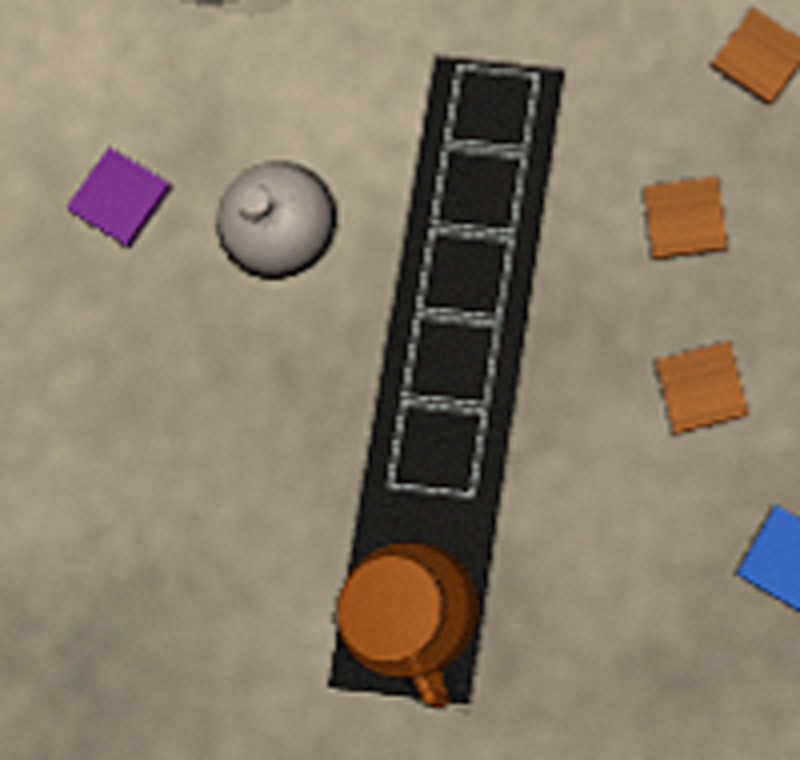

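View pics/topC.png

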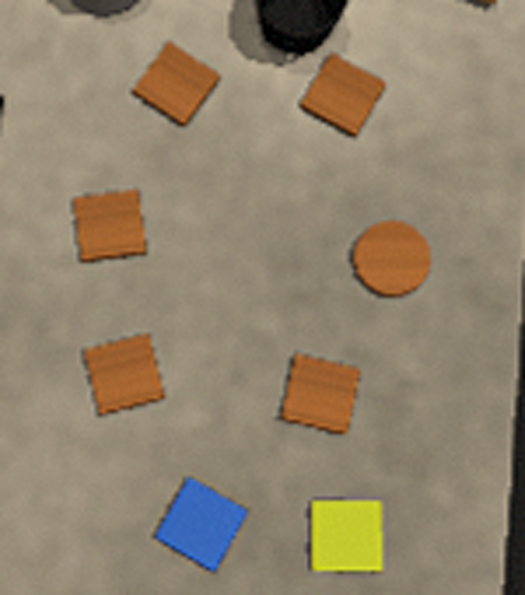

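View pics/sceneA.png

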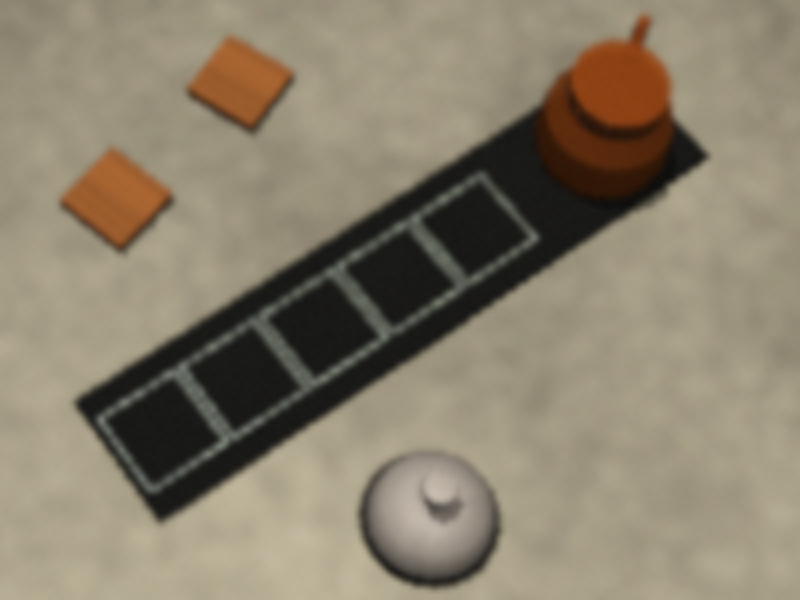

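Confirmed in the crops: bell A's plunger is at crop (260,203), with mat A and its outlines clear beside it. The five plain-wood squares and the round coaster are distinct. Next I'll fit the outlines and the bell from both cameras.

```bash
cat >> h.py <<'E'
def outl(c,z=0.003,guess=None):
    """fit mat A outline strip (287x55) from white-ish pixels inside black mat"""
    im=c["image"]; g=cv2.cvtColor(im,cv2.COLOR_RGB2GRAY)
    H,W=g.shape
    uu,vv=np.meshgrid(np.arange(W),np.arange(H)); uv=np.c_[uu.ravel(),vv.ravel()]
    P=toz(c,uv,z)
    (o,ang)=guess  # centre of mark2, dir
    e=np.array([np.cos(ang),np.sin(ang)]); f=np.array([-e[1],e[0]])
    d=P[:,:2]-o
    a=d@e; b=d@f
    m=(abs(a)<0.152)&(abs(b)<0.036)&(g.ravel()>75)
    return P[m,:2],g.ravel()[m].astype(float)-50
from scipy.optimize import minimize
def fitrow(c,o=None,ang=None):
    if o is None:
        o=np.array([.5,.245])
    from scipy.optimize import least_squares
    p=np.array([o[0],o[1],ang])
    for it in range(4):
        X,w=outl(c,guess=(p[:2],p[2]))
        def cost(p):
            e=np.array([np.cos(p[2]),np.sin(p[2])]); f=np.array([-e[1],e[0]])
            d=X-p[:2]; a=d@e; b=d@f
            k=np.clip(np.round(a/.058),-2,2); aa=a-k*.058
            h=.0275-.001
            dd=np.abs(np.maximum(np.abs(aa),np.abs(b))-h)
            return np.sum(w*np.minimum(dd,.006)**1.5)/np.sum(w)*1e3
        r=minimize(cost,p,method="Nelder-Mead",options=dict(initial_simplex=p+np.array([[0,0,0],[.006,0,0],[0,.006,0],[0,0,.03]]),maxiter=400,xatol=1e-5,fatol=1e-7))
        p=r.x
    return p,r.fun,len(X)
E
python3 - <<'E'
from h import *
for n,b,u0,u4 in [("top",[130+256/4,140+200/4],[239.25,252.25],[253.1,166.9]),("scene",[290+440/4,190+489/4],[290+478/4,190+228/4],[290+163/4,190+432/4])]:
    c=cam(n); P=toz(c,[u0,u4],.003); print(n,P.round(4)); 
    d=P[1]-P[0]; print("len",np.linalg.norm(d),"ang",np.degrees(np.arctan2(d[1],d[0])))
    p,f,N=fitrow(c,P.mean(0)[:2],np.arctan2(d[1],d[0])); print("fit",p[:2].round(4),np.degrees(p[2]).round(2),f,N)
    print("bell",toz(c,[b],.056).round(4))
E
```

```text
top [[0.3914 0.2488 0.003 ]
 [0.6237 0.2454 0.003 ]]
len 0.2323011762162755 ang -0.8269046393661315
fit [0.5095 0.2486] -0.69 0.0818712470268935 633
bell [[0.5311 0.3756 0.056 ]]
scene [[0.393  0.2533 0.003 ]
 [0.6273 0.2502 0.003 ]]
len 0.2343705318358815 ang -0.762419858368233
fit [0.5109 0.2491] -0.67 0.07655147736998151 689
bell [[0.5356 0.3813 0.056 ]]
```

```bash
cat >> h.py <<'E'
def Rt():
    q=status.get_obs()["tool_rot"]; return R.from_quat([q[1],q[2],q[3],q[0]]).as_matrix()
def yawR(deg):
    a=np.radians(deg); x=np.array([np.cos(a),np.sin(a),0]); z=np.array([0,0,-1.]); return np.c_[x,np.cross(z,x),z]
def plan(t,yaw=None):
    o=status.get_obs(); M=Rt(); d=np.array(t)-o["eef_pos"]; s=M.T@d
    cur=np.degrees(np.arctan2(M[1,0],M[0,0]))
    rv=np.degrees(R.from_matrix(M.T@yawR(cur if yaw is None else yaw)).as_rotvec())
    print("pos",o["eef_pos"].round(4),"yaw",round(cur,2),"t",round(o["t"],1),"| shift",s.round(4),"turn",rv.round(2),"rows",int(np.ceil(max(np.linalg.norm(s)/.05,np.linalg.norm(rv)/8.59))),"q",o["q"].round(2))
E
python3 -c "
from h import *
plan([.42,-.40,.33],0)
plan([.53,0,.33],0)
"; python3 -m jog '0 0 -0.05 0 0 0 0.0854; 0 0 -0.1 0 0 0 0.0854' 60
python3 -c "
from h import *
plan([.42,-.40,.33],0)
plan([.53,0,.33],0)"
```

```text
pos [ 0.157  -0.6564  0.2312] yaw 13.45 t 0.4 | shift [ 0.3154 -0.1882 -0.0988] turn [-1.000e-02  0.000e+00  1.345e+01] rows 8 q [ 1.23  0.48  0.02  1.56 -0.01  1.11 -0.08]
pos [ 0.157  -0.6564  0.2312] yaw 13.45 t 0.4 | shift [ 0.5155 -0.5517 -0.0987] turn [-1.000e-02  0.000e+00  1.345e+01] rows 16 q [ 1.23  0.48  0.02  1.56 -0.01  1.11 -0.08]
t: 0.6
eef_pos: [0.1568, -0.6554, 0.3308]
tool_rot: [-0.002, 0.993, 0.117, -0.0]
contact_force: [0.5, -1.7, 0.8]
gripper_width: 1.003
pos [ 0.1568 -0.6554  0.3308] yaw 13.46 t 0.6 | shift [ 0.3155 -0.1872  0.0015] turn [-0.23  0.05 13.46] rows 8 q [ 1.22  0.41  0.03  1.43 -0.01  1.3  -0.08]
pos [ 0.1568 -0.6554  0.3308] yaw 13.46 t 0.6 | shift [ 0.5155 -0.5506  0.0029] turn [-0.23  0.05 13.46] rows 16 q [ 1.22  0.41  0.03  1.43 -0.01  1.3  -0.08]
```

```bash
python3 -m jog '0.04 -0.024 0 0 0 0 0; 0.08 -0.048 0 0 0 0 0; 0.12 -0.072 0 0 0 0 0;0.16 -0.096 0 0 0 6 0;0.2 -0.12 0 0 0 13.4 0' >/dev/null
python3 -c "
from h import *
plan([.42,-.40,.33],0)
plan([.53,0,.33],0)"
```

```text
pos [ 0.3246 -0.4918  0.3315] yaw -0.22 t 1.1 | shift [ 0.095  -0.0922  0.0015] turn [ 0.02 -0.02 -0.22] rows 3 q [ 0.91  0.26 -0.04  1.64  0.01  1.24 -0.7 ]
pos [ 0.3246 -0.4918  0.3315] yaw -0.22 t 1.1 | shift [ 0.2035 -0.4926  0.0014] turn [ 0.02 -0.02 -0.22] rows 11 q [ 0.91  0.26 -0.04  1.64  0.01  1.24 -0.7 ]
```

```bash
python3 -m jog '0.035 -0.034 0 0 0 0 0; 0.07 -0.068 0 0 0 0 0; 0.1 -0.1 0 0 0 0 0;0.11 -0.148 0 0 0 0 0;0.12 -0.196 0 0 0 0 0' >/dev/null
python3 -m jog '0.015 -0.047 0 0 0 0 0; 0.03 -0.094 0 0 0 0 0; 0.045 -0.14 0 0 0 0 0;0.06 -0.185 0 0 0 0 0;0.07 -0.23 0 0 0 0 0' >/dev/null
python3 -c "
from h import *
plan([.535,.378,.33],0)"
```

```text
pos [ 0.5138 -0.0651  0.3316] yaw 0.06 t 2.1 | shift [ 0.0217 -0.4431  0.0015] turn [ 0.01 -0.05  0.06] rows 9 q [ 0.32  0.15 -0.36  1.78  0.06  1.22 -1.62]
```

```bash
python3 -m jog '-0.01 -0.05 0 0 0 0 0; -0.02 -0.098 0 0 0 0 0; -0.03 -0.146 0 0 0 0 0;-0.04 -0.194 0 0 0 0 0;-0.05 -0.243 0 0 0 0 0' >/dev/null
python3 -m jog '0 -0.05 0 0 0 0 0; 0 -0.1 0 0 0 0 0; 0 -0.15 0 0 0 0 0;0 -0.18 0 0 0 0 0; 0 -0.18 0 0 0 0 0' >/dev/null
python3 -c "
from h import *
plan([.535,.378,.33],0)
c=cam('wrist'); save(c['image'],'w1.png'); print(c['position'],c['R'])
print(proj(c,[[.535,.378,.056]]))"
```

```text
pos [0.4608 0.3609 0.3311] yaw 0.46 t 3.1 | shift [ 0.0744 -0.0165  0.001 ] turn [-0.17  0.09  0.45] rows 2 q [-0.26  0.32 -0.65  1.62  0.19  1.27 -2.5 ]
[0.539828   0.36151787 0.47484458] [[ 7.93692013e-03  9.50908579e-01  3.09370134e-01]
 [-9.99966649e-01  8.14317902e-03  6.24613084e-04]
 [-1.92530644e-03 -3.09364773e-01  9.50941497e-01]]
[[304.97538806  92.16859507]]
```

View pics/w1.png

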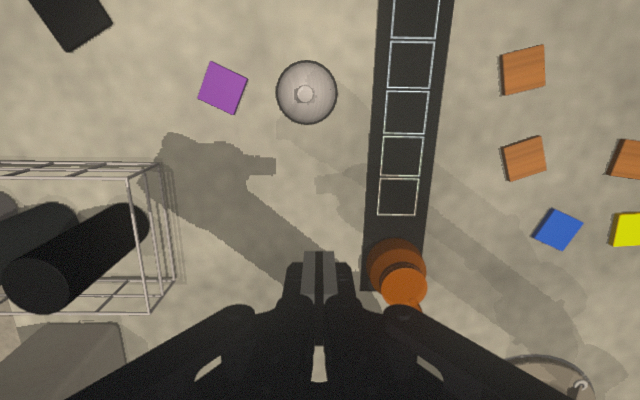

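The bell A head shows at (306,92) against a predicted (305,92), so the position (0.535, 0.378) holds.

```bash
python3 -m jog '0.037 -0.008 0 0 0 0 0; 0.074 -0.0165 0 0 0 0.4 0; 0.074 -0.0165 0.05 0 0 0.4 0; 0.074 -0.0165 0.1 0 0 0.4 0; 0.074 -0.0165 0.15 0 0 0.4 0' 
python3 -m jog '0 0 0.05 0 0 0 0; 0 0 0.09 0 0 0 0; 0 0 0.105 0 0 0 0;0 0 0.105 0 0 0 0;0 0 0.105 0 0 0 0'
python3 -c "
from h import *
plan([.535,.378,.056],0)
c=cam('wrist'); save(c['image'],'w2.png')"
```

```text
t: 3.65
eef_pos: [0.5381, 0.3701, 0.18]
tool_rot: [0.0, 1.0, -0.004, 0.001]
contact_force: [1.1, 0.2, -0.2]
gripper_width: 0.002
t: 4.15
eef_pos: [0.5382, 0.3728, 0.0783]
tool_rot: [-0.001, 1.0, -0.003, 0.001]
contact_force: [0.5, -0.2, 0.6]
gripper_width: -0.002
pos [0.5382 0.3728 0.0783] yaw -0.4 t 4.2 | shift [-0.0032 -0.0052  0.0223] turn [-0.08 -0.13 -0.4 ] rows 1 q [-0.33  0.67 -0.53  1.7   0.41  0.89 -2.61]
```

View pics/w2.png

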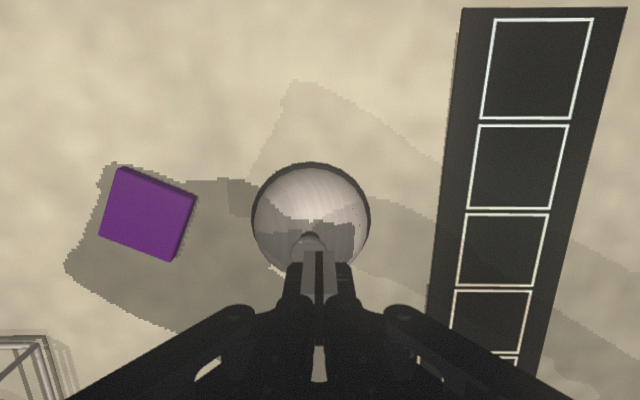

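```bash
python3 -m jog '-0.003 -0.005 0.01 0 0 0 0; -0.003 -0.005 0.014 0 0 0 0; -0.003 -0.005 0.016 0 0 0 0' 
python3 -c "
from h import *
plan([.535,.378,.056],0)
c=cam('wrist'); save(c['image'][150:350,200:440],'w3.png',3)
print(proj(c,[[.535,.378,.056]]))"
```

```text
t: 4.5
eef_pos: [0.5336, 0.3778, 0.0603]
tool_rot: [-0.0, 1.0, -0.003, 0.0]
contact_force: [-0.1, -0.0, 0.3]
gripper_width: -0.002
pos [0.5336 0.3778 0.0603] yaw -0.3 t 4.5 | shift [ 0.0014 -0.0002  0.0043] turn [-0.  -0.  -0.3] rows 1 q [-0.35  0.69 -0.52  1.71  0.43  0.86 -2.62]
[[318.60814258 259.83877146]]
```

View pics/w3.png

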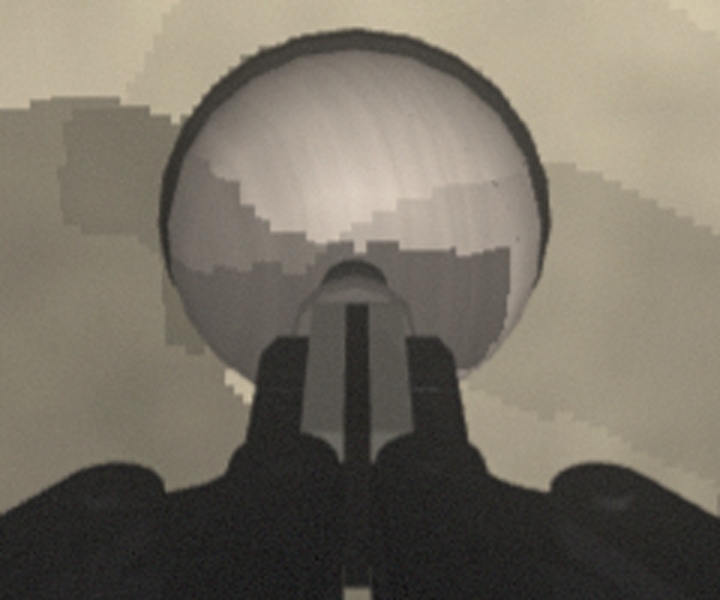

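The fingertips are centred on the plunger head. I'll press step by step.

```bash
python3 -m jog '0.001 0 0.006 0 0 0 0; 0.001 0 0.01 0 0 0 0;0.001 0 0.013 0 0 0 0;0.001 0 0.013 0 0 0 0' 
python3 -m jog '0 0 0.002 0 0 0 0; 0 0 0.002 0 0 0 0'
```

```text
t: 4.95
eef_pos: [0.5352, 0.378, 0.0478]
tool_rot: [-0.0, 1.0, -0.003, 0.0]
contact_force: [-2.4, -0.7, 9.0]
gripper_width: 0.0
t: 5.15
eef_pos: [0.5352, 0.378, 0.0471]
tool_rot: [-0.0, 1.0, -0.003, 0.001]
contact_force: [-4.0, -2.8, 14.1]
gripper_width: 0.002
```

```bash
python3 -m jog '0 0 0.0007 0 0 0 0; 0 0 0.0007 0 0 0 0;0 0 0.0007 0 0 0 0;0 0 0.0007 0 0 0 0;0 0 0.0007 0 0 0 0'
for i in 1 2; do python3 -m jog '0 0 0 0 0 0 0; 0 0 0 0 0 0 0;0 0 0 0 0 0 0;0 0 0 0 0 0 0;0 0 0 0 0 0 0';done
python3 -m jog '0 0 -0.01 0 0 0 0; 0 0 -0.03 0 0 0 0;0 0 -0.08 0 0 0 0;0 0 -0.13 0 0 0 0;0 0 -0.18 0 0 0 0'
```

```text
t: 5.65
eef_pos: [0.5352, 0.378, 0.047]
tool_rot: [-0.0, 1.0, -0.003, 0.001]
contact_force: [-4.8, -4.9, 19.3]
gripper_width: 0.001
t: 6.15
eef_pos: [0.5352, 0.378, 0.047]
tool_rot: [-0.0, 1.0, -0.003, 0.001]
contact_force: [-4.8, -4.3, 19.4]
gripper_width: 0.003
t: 6.65
eef_pos: [0.5352, 0.378, 0.047]
tool_rot: [-0.0, 1.0, -0.003, 0.001]
contact_force: [-5.2, -3.3, 19.4]
gripper_width: -0.0
t: 7.15
eef_pos: [0.5348, 0.377, 0.2259]
tool_rot: [0.0, 1.0, -0.003, -0.0]
contact_force: [1.4, -0.0, 1.1]
gripper_width: 0.003
```

Run:
```python
from h import *
c=cam('wrist'); save(c['image'],'w4.png')
p,f,N=fitrow(c,np.array([.510,.249]),np.radians(-.68)); print(p[:2],np.degrees(p[2]),f,N)
for w in woods(c,mina=300): print(w[0].round(0),w[1],w[2].round(1),np.round(w[3],1),round(w[4],1))
c=cam('top')
for w in woods(c): print(w[0].round(0),w[1],w[2].round(1),np.round(w[3],1),round(w[4],1))
plan([.56,.1,.25],14)
```

```text
[0.50969797 0.24766694] -0.7176941325273404 0.05922280766895721 3317
[631.  16.] 530 [673.6  84.6] [28.4 21.6] 61.1
[582. 138.] 2440 [562.4 107.5] [50.  49.7] 13.6
[580. 238.] 1867 [450.5  84. ] [50.5 50.2] 20.0
[399. 123.] 176 [ 788.6 -138.1] [77.6 19. ] 75.9
[320. 153.] 318 [678.7  68.6] [49.9 49.3] 60.8
[368. 156.] 318 [682.9 -60.5] [49.8 49.8] 65.3
[301. 194.] 349 [559.9 107.8] [50.3 49.6] 14.0
[382. 203.] 375 [ 556.8 -107.1] [55.7 55.9] 50.3
[305. 236.] 374 [448.5  84.3] [50.5 49.6] 20.1
[361. 242.] 379 [448.6 -61.2] [50.1 50.5] 82.7
pos [0.5378 0.3805 0.2326] yaw -0.38 t 7.2 | shift [ 0.0242  0.2802 -0.0194] turn [ -0.39  -0.64 -14.38] rows 6 q [-0.29  0.51 -0.59  1.57  0.31  1.14 -2.53]
```

View pics/w4.png

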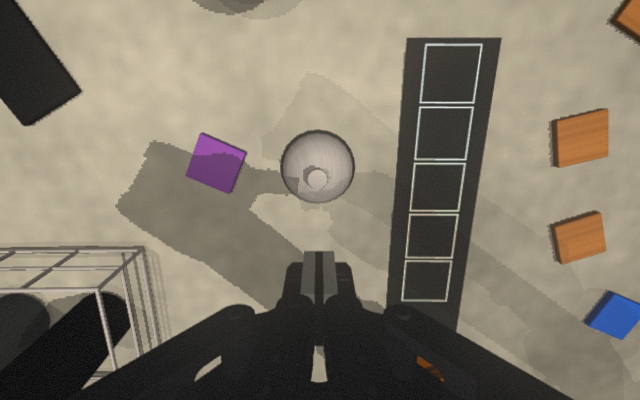

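Bell A has been rung once: about 19 N at z = 0.047 for over 1 s, and the plunger is back up. Next is the coaster at (0.561, 0.108), yaw 14°.

```bash
python3 -m jog '0.005 0.047 0 0 0 -3 0.085; 0.01 0.094 0 0 0 -6 0.085; 0.014 0.14 0 0 0 -9 0.085; 0.018 0.187 0 0 0 -12 0.085; 0.022 0.234 0 0 0 -14.4 0.085' >/dev/null
python3 -c "
from h import *
plan([.5615,.1075,.20],14)"
```

```text
pos [0.5554 0.1411 0.2241] yaw 14.16 t 7.8 | shift [-0.0023  0.0341  0.0241] turn [0.02 0.   0.16] rows 1 q [ 0.14  0.39 -0.63  1.78  0.26  1.06 -1.91]
```

```bash
python3 -m jog '-0.06 0.034 0.02 0 0 0 0.068; -0.06 0.034 0.04 0 0 0 0.068;-0.06 0.034 0.04 0 0 0 0.068;-0.06 0.034 0.04 0 0 0 0.068' >/dev/null
python3 - <<'E'
from h import *
c=cam('wrist'); save(c['image'],'w5.png')
for w in woods(c,mina=300): print(w[0].round(0),w[1],w[2].round(1),np.round(w[3],1),round(w[4],1))
plan([.5615,.1075,.03],14)
E
```

```text
[403.   8.] 615 [655.6  63.2] [17.4 36.3] 13.8
[557.  22.] 3117 [684.7 -61. ] [50.  50.1] 65.2
[321. 112.] 3225 [562.2 107.5] [49.2 49.5] 14.0
[543. 173.] 2986 [ 558.3 -107.6] [57.3 57.5] 18.1
[316. 231.] 2324 [450.9  84.3] [50.8 49.4] 20.2
[456. 262.] 2105 [450.7 -61.3] [51.  50.7] 82.6
[102. 325.] 431 [287.1 279.2] [25.6 81. ] 30.4
pos [0.5065 0.0965 0.1851] yaw 14.08 t 8.2 | shift [0.0558 0.0028 0.1552] turn [-0.03 -0.09  0.08] rows 4 q [ 0.22  0.33 -0.63  1.95  0.24  0.93 -1.86]
```

View pics/w5.png

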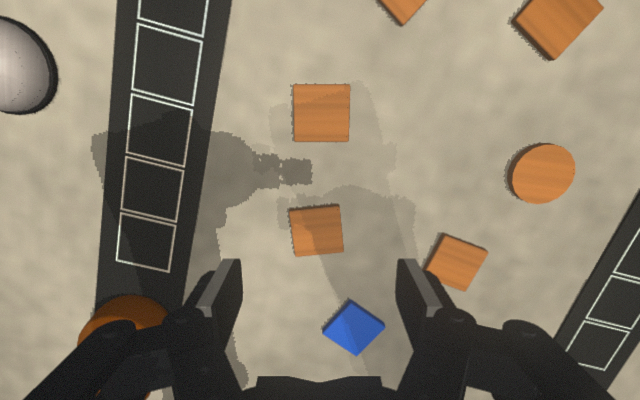

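The target coaster is at (321,112), a clear square at 14°. The round one is at (543,173). Descending.

```bash
python3 -m jog '0.035 0.002 0.03 0 0 0 0.068; 0.0563 0.0028 0.06 0 0 0 0.068;0.0563 0.0028 0.105 0 0 0 0.068;0.0563 0.0028 0.145 0 0 0 0.068;0.0563 0.0028 0.16 0 0 0 0.068' >/dev/null
python3 -m jog '0 0 0.005 0 0 0 0.068;0 0 0.005 0 0 0 0.068'
python3 - <<'E'
from h import *
c=cam('wrist'); save(c['image'],'w6.png')
plan([.562,.1075,.0],14)
E
```

```text
t: 8.9
eef_pos: [0.5619, 0.1077, 0.0205]
tool_rot: [-0.0, 0.992, 0.123, 0.001]
contact_force: [0.0, 0.1, 0.2]
gripper_width: 0.795
pos [0.5624 0.1076 0.0213] yaw 14.07 t 8.9 | shift [-0.0005  0.0001  0.0213] turn [-0.01 -0.17  0.07] rows 1 q [ 0.08  0.64 -0.49  1.92  0.46  0.69 -2.02]
```

View pics/w6.png

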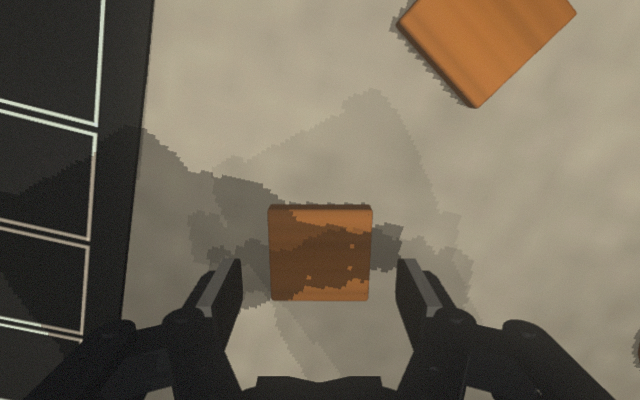

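```bash
python3 -m jog '0 0 0.01 0 0 0 0.062;0 0 0.018 0 0 0 0.062;0 0 0.021 0 0 0 0.062;0 0 0.021 0 0 0 0.062'
python3 -m jog '0 0 0 0 0 0 0.03; 0 0 0 0 0 0 0.03;0 0 0 0 0 0 0.03;0 0 0 0 0 0 0.03' 40
python3 - <<'E'
from h import *
c=cam('wrist'); save(c['image'],'w7.png')
E
```

```text
t: 9.35
eef_pos: [0.5605, 0.1065, -0.0018]
tool_rot: [0.0, 0.992, 0.122, -0.0]
contact_force: [-0.5, -0.3, -0.2]
gripper_width: 0.725
t: 9.75
eef_pos: [0.5611, 0.1068, -0.001]
tool_rot: [-0.0, 0.992, 0.122, 0.0]
contact_force: [0.3, -0.2, 3.1]
gripper_width: 0.568
```

View pics/w7.png

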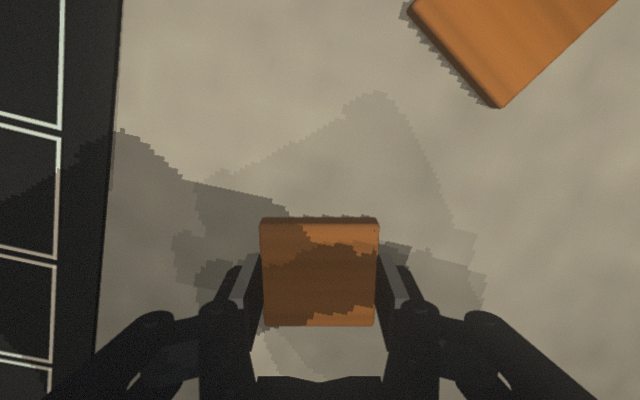

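```bash
python3 -m jog '0 0 -0.01 0 0 0 0.03; 0 0 -0.04 0 0 0 0.03;0 0 -0.08 0 0 0 0.03;0 0 -0.08 0 0 0 0.03' 60
cat >> h.py <<'E'
def held(c,area=3000):
    """held coaster: top face centre in tool frame (mm), yaw rel. to tool; assumes top at TCP z + dz (tool)"""
    o=status.get_obs(); M=Rt(); p=o["eef_pos"]
    hsv=cv2.cvtColor(c["image"],cv2.COLOR_RGB2HSV)
    m=cv2.inRange(hsv,(5,110,50),(20,255,255)); m[:, :180]=0; m[:,460:]=0; m[:150]=0
    n,l,s,cc=cv2.connectedComponentsWithStats(m)
    i=1+np.argmax(s[1:,4])
    k=max(cv2.findContours((l==i).astype(np.uint8),cv2.RETR_EXTERNAL,cv2.CHAIN_APPROX_NONE)[0],key=len).reshape(-1,2)
    w=toz(c,k,p[2]+0.010)   # top face height
    t=(w-p)@M
    r=cv2.minAreaRect((t[:,:2]*1000).astype(np.float32))
    return s[i],r,t[:,:2].min(0)*1000,t[:,:2].max(0)*1000
E
python3 - <<'E'
from h import *
c=cam('wrist'); save(c['image'],'w8.png'); print(held(c))
m4=np.array([.51,.2482]);e=np.array([np.cos(np.radians(-.7)),np.sin(np.radians(-.7))])
for k in range(5): print(k,(m4+(k-2)*.058*e).round(4))
plan([.3943,.2496,.08],-.7)
E
```

```text
t: 10.2
eef_pos: [0.564, 0.108, 0.0837]
tool_rot: [-0.001, 0.992, 0.122, 0.004]
contact_force: [-0.2, 0.4, 0.7]
gripper_width: 0.564
(array([  259,   217,   120,   166, 15793], dtype=int32), ((-14.02729606628418, -0.3901233673095703), (50.9968147277832, 86.66497039794922), 89.3928451538086), array([-57.33688584, -26.15588725]), array([29.10632387, 25.12178094]))
0 [0.394  0.2496]
1 [0.452  0.2489]
2 [0.51   0.2482]
3 [0.568  0.2475]
4 [0.626  0.2468]
pos [0.5627 0.1073 0.0815] yaw 14.04 t 10.2 | shift [-0.1288 -0.1789  0.0008] turn [-0.03 -0.3  14.74] rows 5 q [ 0.12  0.55 -0.55  1.9   0.4   0.79 -1.97]
```

View pics/w8.png

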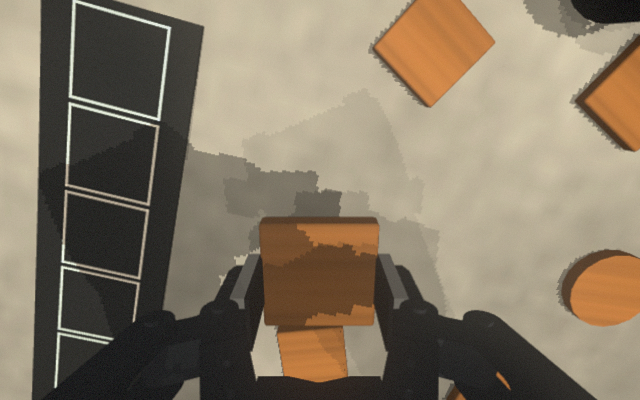

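```bash
python3 - <<'E'
from h import *
c=cam('wrist'); o=status.get_obs(); M=Rt()
w=toz(c,[[320,222],[320,324.5],[261,270],[376,270]],o["eef_pos"][2]+.011)
print(((w-o["eef_pos"])@M*1000).round(1))
E
python3 -m jog '-0.026 -0.036 -0.01 0 0 3 0.03; -0.052 -0.072 -0.01 0 0 6 0.03; -0.077 -0.107 -0.01 0 0 9 0.03; -0.103 -0.143 -0.01 0 0 12 0.03; -0.1288 -0.1789 -0.01 0 0 14.7 0.03'
python3 -m jog '0 0 0 0 0 0 0.03;0 0 0 0 0 0 0.03'
python3 - <<'E'
from h import *
c=cam('wrist'); save(c['image'],'w9.png');plan([.394,.2496,.03],-.7)
E
```

```text
[[ 27.4   0.  -10.9]
 [-23.    0.1 -11. ]
 [  5.  -25.7 -11. ]
 [  5.   24.5 -11. ]]
t: 10.8
eef_pos: [0.3903, 0.249, 0.0877]
tool_rot: [0.001, 1.0, -0.007, -0.001]
contact_force: [-0.0, 0.9, -0.2]
gripper_width: 0.561
t: 11.0
eef_pos: [0.3913, 0.2491, 0.0879]
tool_rot: [0.001, 1.0, -0.004, -0.001]
contact_force: [0.3, -0.6, -0.3]
gripper_width: 0.562
pos [0.3923 0.2482 0.088 ] yaw -0.61 t 11.1 | shift [ 0.0017 -0.0015  0.058 ] turn [0.07 0.06 0.09] rows 2 q [-0.23  0.4  -0.56  2.14  0.33  0.69 -2.59]
```

View pics/w9.png

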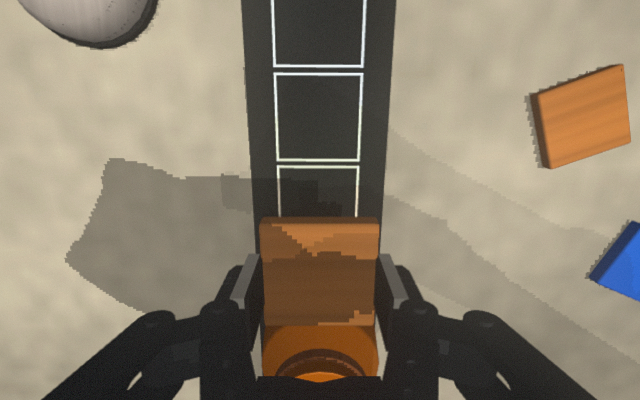

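```bash
python3 -m jog '-0.0005 -0.001 0.03 0 0 0.1 0.03; -0.0005 -0.001 0.06 0 0 0.1 0.03;-0.0005 -0.001 0.07 0 0 0.1 0.03;-0.0005 -0.001 0.072 0 0 0.1 0.03;-0.0005 -0.001 0.072 0 0 0.1 0.03'
python3 -m jog '0 0 0 0 0 0 0.03;0 0 0 0 0 0 0.03'
python3 - <<'E'
from h import *
c=cam('wrist'); save(c['image'],'w10.png');plan([.3918,.249,.002],-.7)
p,f,N=fitrow(c,np.array([.510,.2482]),np.radians(-.7)); print(p[:2],np.degrees(p[2]),f,N)
o=status.get_obs();M=Rt()
w=toz(c,[[320,222],[320,324.5],[261,270],[376,270]],o["eef_pos"][2]+.011);print(w)
E
```

```text
t: 11.55
eef_pos: [0.3925, 0.2497, 0.0168]
tool_rot: [0.0, 1.0, -0.007, -0.0]
contact_force: [-0.0, 0.3, -0.3]
gripper_width: 0.564
t: 11.75
eef_pos: [0.3927, 0.2503, 0.0176]
tool_rot: [-0.0, 1.0, -0.007, 0.001]
contact_force: [0.5, 0.9, 0.1]
gripper_width: 0.56
pos [0.3926 0.2503 0.0175] yaw -0.76 t 11.8 | shift [-0.0008  0.0013  0.0155] turn [-0.05 -0.09 -0.06] rows 1 q [-0.31  0.52 -0.47  2.17  0.46  0.54 -2.71]
[0.50968361 0.24838819] -0.9117611350287675 0.16160316812092432 16417
[[0.41935981 0.24962971 0.02847979]
 [0.36944392 0.25023989 0.02847979]
 [0.39756716 0.27529993 0.02847979]
 [0.39690104 0.22579166 0.02847979]]
```

View pics/w10.png

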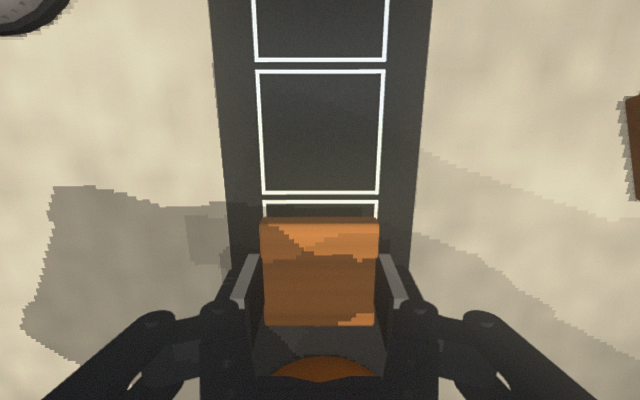

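```bash
python3 -m jog '-0.0005 0.0008 0.007 0 0 0 0.03; -0.0005 0.0008 0.012 0 0 0 0.03;-0.0005 0.0008 0.014 0 0 0 0.03;-0.0005 0.0008 0.0145 0 0 0 0.03;-0.0005 0.0008 0.0145 0 0 0 0.03'
python3 -m jog '0 0 0 0 0 0 0.03;0 0 0 0 0 0 0.03'
```

```text
t: 12.3
eef_pos: [0.3911, 0.2489, 0.0021]
tool_rot: [0.001, 1.0, -0.006, -0.0]
contact_force: [-1.6, -0.2, 4.4]
gripper_width: 0.563
t: 12.5
eef_pos: [0.3911, 0.2489, 0.0021]
tool_rot: [0.0, 1.0, -0.006, -0.0]
contact_force: [-1.7, -1.1, 5.5]
gripper_width: 0.563
```

```bash
python3 -m jog '0 0 0 0 0 0 0.062;0 0 0 0 0 0 0.062;0 0 0 0 0 0 0.062' 
python3 -m jog '0 0 -0.02 0 0 0 0.066;0 0 -0.06 0 0 0 0.066;0 0 -0.11 0 0 0 0.066;-0.01 0.01 -0.15 0 0 0 0.066;-0.02 0.02 -0.18 0 0 0 0.066'
python3 - <<'E'
from h import *
c=cam('wrist'); save(c['image'],'w11.png');plan([.395,.08,.18],20)
for n in ['wrist','top','scene']:
  c=cam(n); print(n)
  for w in woods(c,mina=150): print(w[0].round(0),w[1],w[2].round(1),np.round(w[3],1),round(w[4],1))
E
```

```text
t: 12.8
eef_pos: [0.3914, 0.2492, 0.002]
tool_rot: [0.0, 1.0, -0.006, -0.0]
contact_force: [0.9, -0.4, 1.0]
gripper_width: 0.724
t: 13.3
eef_pos: [0.3714, 0.23, 0.1845]
tool_rot: [-0.001, 1.0, -0.006, 0.001]
contact_force: [-0.3, 0.0, 0.3]
gripper_width: 0.773
pos [0.3713 0.2296 0.1876] yaw -0.73 t 13.3 | shift [0.0255 0.1493 0.0075] turn [ -0.03  -0.33 -20.72] rows 4 q [-0.1   0.19 -0.66  2.11  0.16  0.88 -2.43]
wrist
[484.  86.] 3452 [450.4  84.3] [49.9 50.2] 20.1
[631.  89.] 853 [449.6 -39.6] [53.  19.2] 15.1
[298. 154.] 2865 [392.2 249.4] [49.8 49.8] 89.3
[300. 277.] 6073 [257.8 252.7] [ 87.4 122.2] 85.2
top
[399. 123.] 174 [ 788.6 -138.1] [77.6 19. ] 75.9
[320. 153.] 320 [678.6  68.5] [50.2 49.2] 60.8
[368. 156.] 318 [683.1 -60.7] [49.9 49.9] 65.3
[382. 203.] 374 [ 556.8 -107.1] [55.7 55.9] 50.3
[305. 236.] 372 [448.7  84.3] [50.4 49.5] 20.5
[361. 242.] 380 [448.7 -61.2] [50.2 50.5] 83.0
scene
[109.  39.] 391 [ 718.8 -953.3] [ 49.3 239.6] 5.4
[317. 171.] 304 [452.2 -59.4] [52.2 50.6] 81.8
[274. 179.] 327 [ 559.6 -105.4] [58.  55.6] 57.3
[350. 210.] 351 [452.6  86.9] [51.8 50.9] 20.4
[191. 213.] 180 [ 789.1 -140.1] [80.5 17.9] 74.7
[443. 215.] 513 [270.5 240.9] [68.2 89.3] 80.0
[242. 215.] 297 [686.4 -57.6] [52.3 49.2] 65.1
[409. 245.] 375 [394.  249.3] [51.4 50. ] 87.7
[270. 252.] 387 [682.1  71.7] [51.8 49.1] 61.9
```

View pics/w11.png

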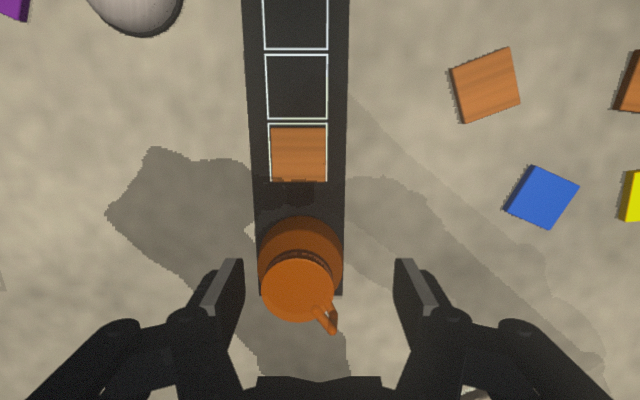

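Run:
```python
from h import *
c=cam('wrist'); save(c['image'][40:200,220:380],'w12.png',5)
for w in woods(c,z=.013,mina=150): print(w[0].round(0),w[1],w[2].round(1),np.round(w[3],1),round(w[4],1))
p,f,N=fitrow(c,np.array([.510,.2482]),np.radians(-.7)); print(p[:2],np.degrees(p[2]),f,N, p[:2]-.116*np.array([np.cos(p[2]),np.sin(p[2])]))
```

```text
[486.  85.] 3569 [450.4  85.7] [49.5 49.7] 20.1
[633.  92.] 593 [446.6 -35.9] [44.3 15.5] 15.2
[296. 154.] 2934 [392.9 249.4] [48.9 49.6] 89.2
[300. 280.] 6317 [259.1 252.3] [ 86.4 121.8] 85.3
[0.51018094 0.24846453] -0.6862454398087986 0.1937460300265132 5069 [0.39418926 0.24985385]
```

View pics/w12.png

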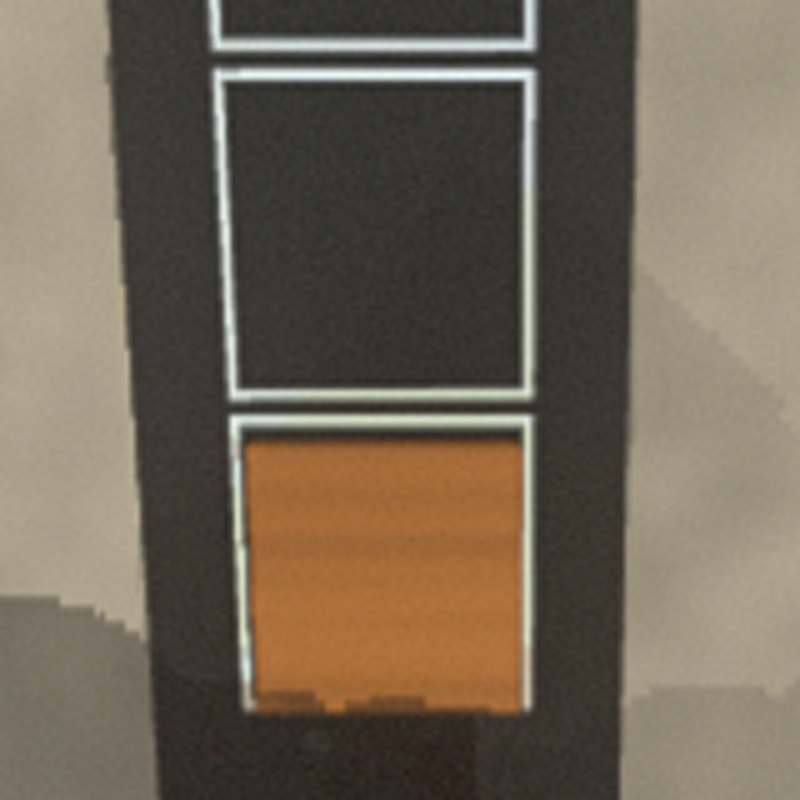

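Coaster 1 sits in outline 0, square and about 1 mm toward the server, with the outline visible around it. Next is the coaster at (484,86) in the wrist view, (0.450, 0.084), yaw 20°.

```bash
python3 -m jog '0.006 0.035 0 0 0 -5 0.068; 0.012 0.075 0 0 0 -10 0.068;0.018 0.11 0 0 0 -15 0.068;0.0255 0.149 0.0 0 0 -20.7 0.068;0.0255 0.149 0.0 0 0 -20.7 0.068' >/dev/null
python3 - <<'E'
from h import *
c=cam('wrist'); save(c['image'],'w13.png')
for w in woods(c,mina=300): print(w[0].round(0),w[1],w[2].round(1),np.round(w[3],1),round(w[4],1))
plan([.4508,.0843,.03],20)
E
```

```text
[590.  68.] 4050 [ 558.2 -107.8] [57.1 57.6] 69.2
[129. 112.] 3414 [392.2 250.4] [50.9 50.2] 89.1
[330. 114.] 3266 [450.4  84.2] [48.8 49.8] 19.7
[478. 169.] 2867 [450.  -61.7] [50.5 49.6] 82.4
[ 79. 238.] 7694 [257.  269.9] [103.4 119.5] 69.1
pos [0.3944 0.0778 0.1806] yaw 19.67 t 14.1 | shift [0.0558 0.0129 0.1504] turn [-0.03  0.18 -0.33] rows 4 q [ 0.22  0.14 -0.6   2.19  0.1   0.85 -1.67]
```

View pics/w13.png

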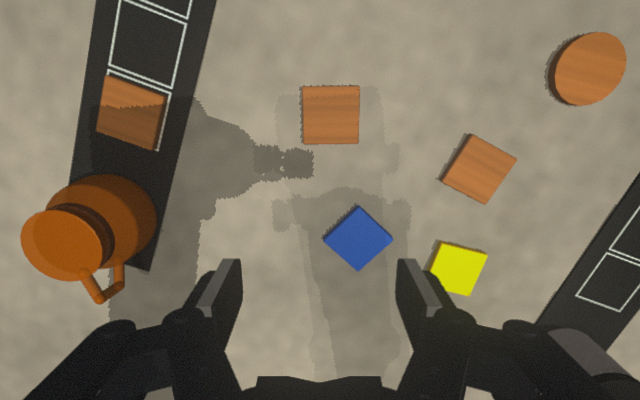

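```bash
python3 -m jog '0.035 0.008 0.03 0 0 0 0.066; 0.0553 0.013 0.06 0 0 0 0.066;0.0553 0.013 0.105 0 0 0 0.066;0.0553 0.013 0.145 0 0 0 0.066;0.0553 0.013 0.16 0 0 0 0.066' >/dev/null
python3 -m jog '0 0 0.005 0 0 0 0.064;0 0 0.01 0 0 0 0.064;0 0 0.01 0 0 0 0.064'
python3 - <<'E'
from h import *
c=cam('wrist'); save(c['image'],'w14.png')
plan([.4505,.0843,.001],20)
E
```

```text
t: 14.9
eef_pos: [0.4513, 0.0875, 0.0121]
tool_rot: [-0.0, 0.985, 0.174, 0.0]
contact_force: [0.2, 0.1, 0.3]
gripper_width: 0.75
pos [0.4516 0.0873 0.0126] yaw 19.96 t 14.9 | shift [-0.0021  0.0025  0.0116] turn [-0.   -0.06 -0.04] rows 1 q [ 0.04  0.52 -0.44  2.19  0.44  0.52 -1.96]
```

View pics/w14.png

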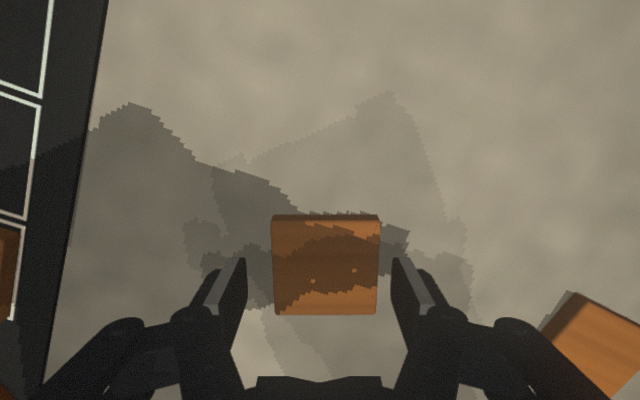

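```bash
python3 -m jog '-0.002 0.0025 0.006 0 0 0 0.062;-0.002 0.0025 0.011 0 0 0 0.062;-0.002 0.0025 0.0115 0 0 0 0.062;-0.002 0.0025 0.0115 0 0 0 0.062'
python3 -m jog '0 0 0 0 0 0 0.03; 0 0 0 0 0 0 0.03;0 0 0 0 0 0 0.03;0 0 0 0 0 0 0.03' 60
python3 -m jog '0 0 -0.01 0 0 0 0.03; 0 0 -0.04 0 0 0 0.03;0 0 -0.08 0 0 0 0.03;0 0 -0.08 0 0 0 0.03' 60
python3 - <<'E'
from h import *
c=cam('wrist'); save(c['image'],'w15.png')
plan([.452,.2489,.08],-.7)
E
```

```text
t: 15.35
eef_pos: [0.4501, 0.0837, 0.0006]
tool_rot: [0.0, 0.985, 0.173, -0.0]
contact_force: [0.4, -0.1, 0.1]
gripper_width: 0.725
t: 15.75
eef_pos: [0.4502, 0.0838, 0.0012]
tool_rot: [0.0, 0.985, 0.173, 0.0]
contact_force: [-1.9, 0.3, 8.0]
gripper_width: 0.565
t: 16.15
eef_pos: [0.4532, 0.0848, 0.0851]
tool_rot: [-0.0, 0.985, 0.173, 0.004]
contact_force: [0.6, -0.2, 0.4]
gripper_width: 0.557
pos [0.4521 0.0842 0.0833] yaw 19.93 t 16.2 | shift [ 0.0561 -0.1549  0.0034] turn [ 0.   -0.32 20.63] rows 4 q [ 0.13  0.39 -0.54  2.16  0.33  0.66 -1.85]
```

View pics/w15.png

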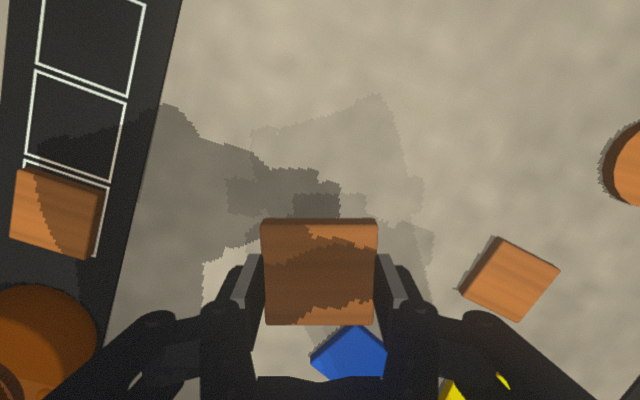

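```bash
python3 -m jog '0.014 -0.039 0 0 0 5 0.03; 0.028 -0.078 0 0 0 10 0.03; 0.042 -0.116 0 0 0 15 0.03; 0.0545 -0.155 0.01 0 0 20.6 0.03; 0.0545 -0.155 0.03 0 0 20.6 0.03'>/dev/null
python3 -m jog '0 0 0.03 0 0 0 0.03;0 0 0.035 0 0 0 0.03;0 0 0.035 0 0 0 0.03;0 0 0.035 0 0 0 0.03'
python3 - <<'E'
from h import *
c=cam('wrist'); save(c['image'],'w16.png');plan([.4502,.2484,.002],-.7)
p,f,N=fitrow(c,np.array([.510,.2482]),np.radians(-.7)); print(p[:2],np.degrees(p[2]),f,N,p[:2]-.058*np.array([np.cos(p[2]),np.sin(p[2])]))
E
```

```text
t: 17.1
eef_pos: [0.4488, 0.248, 0.0162]
tool_rot: [-0.0, 1.0, -0.006, 0.0]
contact_force: [-0.3, -0.0, -0.2]
gripper_width: 0.56
pos [0.4491 0.2481 0.0166] yaw -0.69 t 17.1 | shift [ 0.0011 -0.0003  0.0146] turn [-0.04 -0.07  0.01] rows 1 q [-0.31  0.56 -0.4   2.07  0.39  0.58 -2.56]
[0.50987494 0.24854222] -0.8141110411849638 0.20933829446735056 22311 [0.4518808  0.24936631]
```

View pics/w16.png

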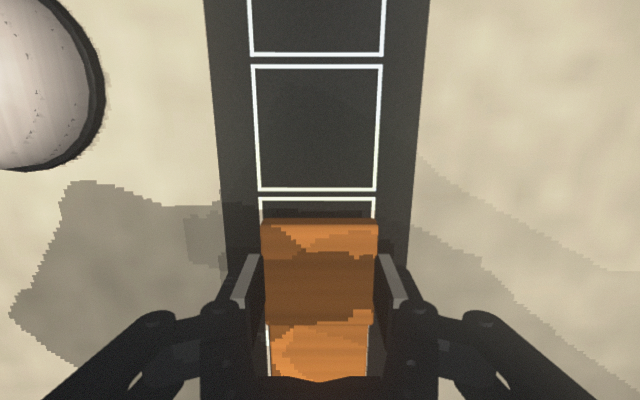

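```bash
python3 -m jog '0.0011 -0.0007 0.006 0 0 0 0.03; 0.0011 -0.0007 0.012 0 0 0 0.03;0.0011 -0.0007 0.0138 0 0 0 0.03;0.0011 -0.0007 0.0138 0 0 0 0.03;0.0011 -0.0007 0.0138 0 0 0 0.03'
python3 -m jog '0 0 0 0 0 0 0.062;0 0 0 0 0 0 0.062;0 0 0 0 0 0 0.062' 
python3 -m jog '0 0 -0.02 0 0 0 0.066;0 0 -0.06 0 0 0 0.066;-0.02 0 -0.1 0 0 0 0.066;-0.04 0.01 -0.13 0 0 0 0.066;-0.06 0.03 -0.16 0 0 0 0.066'
python3 - <<'E'
from h import *
c=cam('wrist'); save(c['image'][0:200,220:420],'w17.png',4);plan([.39,-.06,.18],-8)
for w in woods(c,z=.013,mina=150): print(w[0].round(0),w[1],w[2].round(1),np.round(w[3],1),round(w[4],1))
p,f,N=fitrow(c,np.array([.510,.2482]),np.radians(-.7)); print(p[:2],np.degrees(p[2]),f,N)
for k in range(5): print((p[:2]+(k-2)*.058*np.array([np.cos(p[2]),np.sin(p[2])])).round(4))
E
```

```text
t: 17.65
eef_pos: [0.4506, 0.249, 0.0041]
tool_rot: [0.0, 1.0, -0.006, 0.001]
contact_force: [-5.3, -3.9, 28.6]
gripper_width: 0.555
t: 17.95
eef_pos: [0.4495, 0.2486, 0.0015]
tool_rot: [0.0, 1.0, -0.006, -0.0]
contact_force: [-0.4, -0.1, 0.1]
gripper_width: 0.726
t: 18.45
eef_pos: [0.3884, 0.2205, 0.1629]
tool_rot: [-0.001, 1.0, -0.005, 0.0]
contact_force: [0.2, -1.0, 0.7]
gripper_width: 0.776
pos [0.3868 0.2175 0.166 ] yaw -0.59 t 18.5 | shift [ 0.0061  0.2774 -0.0137] turn [ 0.06 -0.14  7.41] rows 6 q [-0.16  0.23 -0.55  2.12  0.16  0.83 -2.39]
[284. 109.] 3872 [450.5 248.9] [49.8 50. ] 89.5
[634. 120.] 369 [442.3 -34.9] [34.6 11.7] 15.4
[285. 177.] 3007 [393.2 249.3] [49.  49.4] 89.2
[288. 310.] 6774 [253.7 253.2] [ 86.1 126.7] 85.3
[0.51002951 0.24841118] -0.6484695663920016 0.2758411723161897 8465
[0.394  0.2497]
[0.452  0.2491]
[0.51   0.2484]
[0.568  0.2478]
[0.626  0.2471]
```

View pics/w17.png

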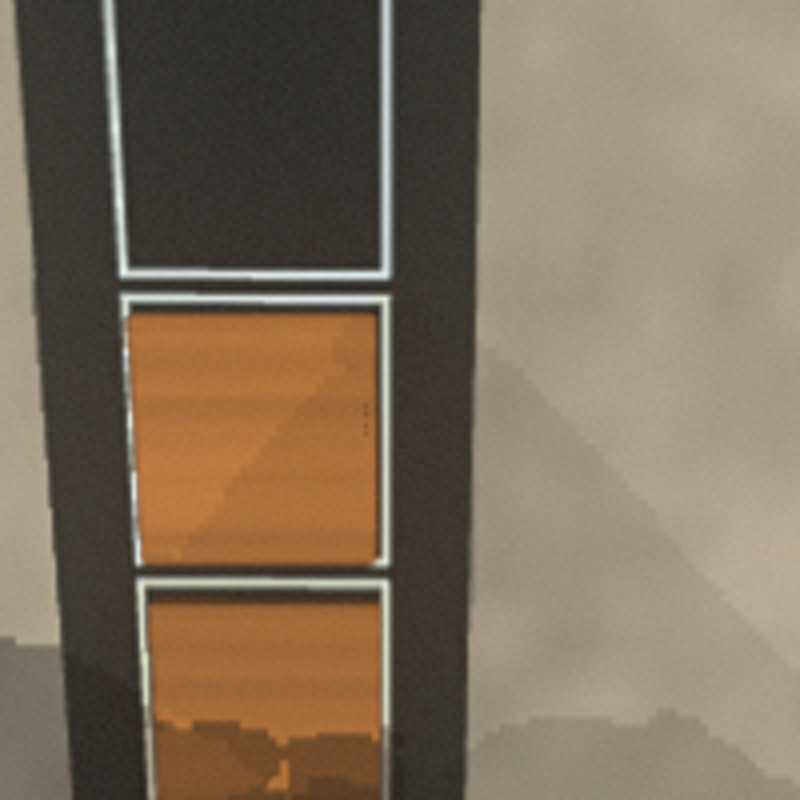

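Coaster 2 sits inside outline 1, square and about 1 mm toward the robot. Next is the square at (0.450, -0.062), yaw -7.5°.

```bash
python3 -m jog '0.001 0.047 0 0 0 1 0.068; 0.002 0.094 0 0 0 2 0.068;0.003 0.14 0 0 0 4 0.068;0.004 0.187 0 0 0 6 0.068;0.005 0.23 0 0 0 7 0.068' >/dev/null
python3 -m jog '0.001 0.047 0 0 0 0 0.068; 0.001 0.047 0 0 0 0 0.068; 0.001 0.047 0 0 0 0 0.068' >/dev/null
python3 - <<'E'
from h import *
c=cam('wrist'); save(c['image'],'w18.png')
for w in woods(c,mina=300): print(w[0].round(0),w[1],w[2].round(1),np.round(w[3],1),round(w[4],1))
plan([.4505,-.0615,.015],-7.5)
E
```

```text
[312. 106.] 3745 [449.8 -61.6] [49.6 49.2] 82.3
[ 22. 339.] 2068 [261.8 259.5] [47.6 90. ] 74.0
pos [ 0.3864 -0.057   0.1616] yaw -7.67 t 19.4 | shift [ 0.0642 -0.004   0.1465] turn [-0.02  0.02 -0.17] rows 4 q [ 0.3   0.12 -0.33  2.25  0.05  0.78 -1.77]
```

View pics/w18.png

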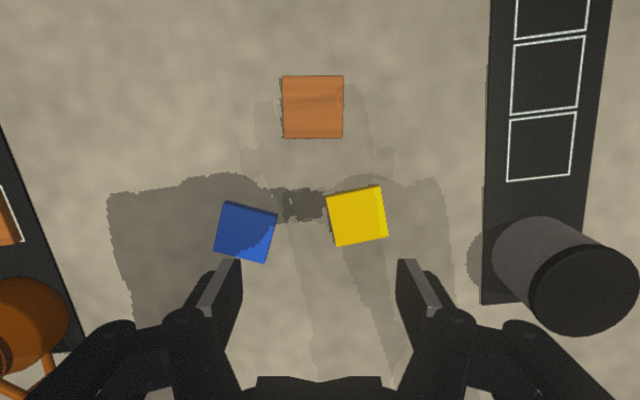

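The target is the brown square at (312,106); yellow (357,215) and blue (245,232) are not to be touched.

```bash
python3 -m jog '0.035 -0.003 0.03 0 0 0 0.066; 0.0638 -0.004 0.06 0 0 -0.2 0.066;0.0638 -0.004 0.105 0 0 -0.2 0.064;0.0638 -0.004 0.14 0 0 -0.2 0.064;0.0638 -0.004 0.145 0 0 -0.2 0.064' >/dev/null
python3 -m jog '0 0 0 0 0 0 0.064;0 0 0 0 0 0 0.064'
python3 - <<'E'
from h import *
c=cam('wrist'); save(c['image'],'w19.png')
plan([.4503,-.0616,.003],-7.5)
E
```

```text
t: 20.05
eef_pos: [0.4513, -0.0611, 0.0182]
tool_rot: [-0.0, 0.998, -0.064, 0.001]
contact_force: [0.4, -0.3, -0.0]
gripper_width: 0.751
pos [ 0.4516 -0.0614  0.0185] yaw -7.41 t 20.1 | shift [-0.0013  0.0003  0.0155] turn [-0.02 -0.18  0.09] rows 1 q [ 0.21  0.48 -0.25  2.21  0.25  0.48 -1.94]
```

View pics/w19.png

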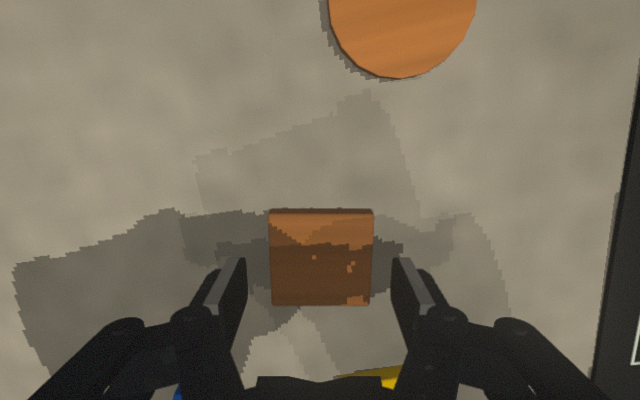

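```bash
python3 -m jog '-0.0013 0.0003 0.008 0 0 0 0.062;-0.0013 0.0003 0.014 0 0 0 0.062;-0.0013 0.0003 0.0155 0 0 0 0.062;-0.0013 0.0003 0.0155 0 0 0 0.062'
python3 -m jog '0 0 0 0 0 0 0.03; 0 0 0 0 0 0 0.03;0 0 0 0 0 0 0.03;0 0 0 0 0 0 0.03' 60
python3 -m jog '0 0 -0.01 0 0 0 0.03; 0 0 -0.04 0 0 0 0.03;0 0 -0.08 0 0 0 0.03;0 0 -0.08 0 0 0 0.03' 60
python3 - <<'E'
from h import *
c=cam('wrist'); save(c['image'],'w20.png')
plan([.509,.2479,.08],-.7)
E
```

```text
t: 20.5
eef_pos: [0.4486, -0.062, 0.0011]
tool_rot: [0.0, 0.998, -0.065, -0.0]
contact_force: [0.2, -0.1, 0.3]
gripper_width: 0.725
t: 20.9
eef_pos: [0.4488, -0.062, 0.0018]
tool_rot: [0.0, 0.998, -0.065, 0.0]
contact_force: [-2.1, 0.6, 8.2]
gripper_width: 0.564
t: 21.3
eef_pos: [0.4521, -0.0621, 0.0859]
tool_rot: [0.0, 0.998, -0.065, 0.004]
contact_force: [0.5, 0.2, -0.3]
gripper_width: 0.561
pos [ 0.4508 -0.0622  0.084 ] yaw -7.47 t 21.4 | shift [ 0.0173 -0.315   0.0042] turn [ 0.01 -0.33 -6.77] rows 7 q [ 0.26  0.35 -0.3   2.18  0.18  0.63 -1.87]
```

View pics/w20.png

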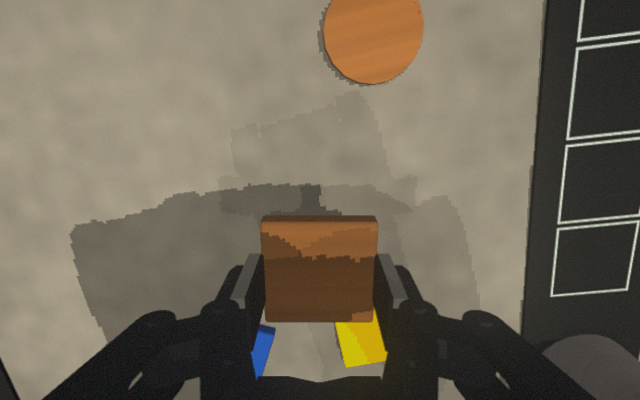

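```bash
python3 -m jog '0.002 -0.046 0 0 0 -1 0.03; 0.005 -0.092 0 0 0 -2 0.03; 0.007 -0.138 0 0 0 -4 0.03; 0.01 -0.184 0 0 0 -5 0.03; 0.012 -0.23 0 0 0 -6.8 0.03'>/dev/null
python3 -c "
from h import *
plan([.508,.2479,.018],-.7)"
```

```text
pos [0.49   0.166  0.0807] yaw -0.61 t 21.9 | shift [ 0.0172 -0.0822  0.0626] turn [0.04 0.07 0.09] rows 3 q [-0.15  0.45 -0.36  2.03  0.24  0.7  -2.25]
```

```bash
python3 -m jog '0.009 -0.042 0 0 0 0 0.03; 0.0172 -0.0822 0.015 0 0 0.1 0.03; 0.0172 -0.0822 0.045 0 0 0.1 0.03; 0.0172 -0.0822 0.06 0 0 0.1 0.03; 0.0172 -0.0822 0.06 0 0 0.1 0.03'>/dev/null
python3 -m jog '0 0 0 0 0 0 0.03;0 0 0 0 0 0 0.03'
python3 - <<'E'
from h import *
c=cam('wrist'); save(c['image'],'w21.png');plan([.508,.2479,.005],-.7)
p,f,N=fitrow(c,np.array([.510,.2482]),np.radians(-.7)); print(p[:2],np.degrees(p[2]),f,N)
E
```

```text
t: 22.55
eef_pos: [0.5094, 0.2457, 0.0223]
tool_rot: [-0.0, 1.0, -0.007, 0.001]
contact_force: [0.5, -0.6, -0.4]
gripper_width: 0.556
pos [0.5095 0.2459 0.0224] yaw -0.83 t 22.6 | shift [-0.0015 -0.0019  0.0174] turn [-0.03 -0.09 -0.13] rows 1 q [-0.31  0.6  -0.32  1.95  0.31  0.64 -2.41]
[0.50995418 0.24815468] -0.4666887918072228 0.20902263870346396 22541
```

View pics/w21.png

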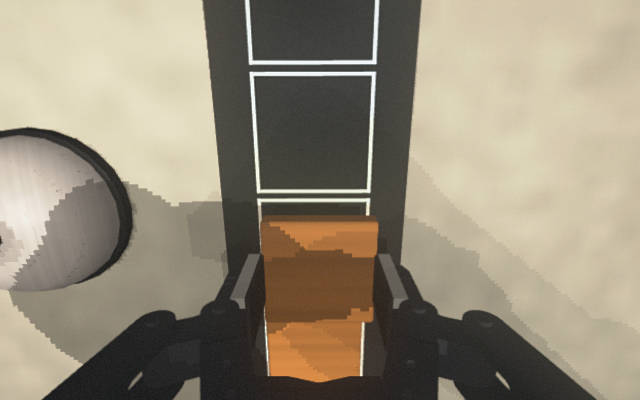

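```bash
python3 -m jog '-0.0015 -0.002 0.006 0 0 -0.1 0.03; -0.0015 -0.002 0.012 0 0 -0.1 0.03;-0.0015 -0.002 0.016 0 0 -0.1 0.03;-0.0015 -0.002 0.016 0 0 -0.1 0.03;-0.0015 -0.002 0.016 0 0 -0.1 0.03'
python3 -c "
from h import *
plan([.508,.2479,.005],-.7)"
```

```text
t: 23.1
eef_pos: [0.5071, 0.2485, 0.005]
tool_rot: [0.0, 1.0, -0.006, -0.0]
contact_force: [1.0, 0.2, -0.3]
gripper_width: 0.555
pos [0.5071 0.2485 0.005 ] yaw -0.64 t 23.1 | shift [0.0009 0.0006 0.    ] turn [0.01 0.01 0.06] rows 1 q [-0.32  0.63 -0.31  1.95  0.32  0.61 -2.43]
```

```bash
python3 -m jog '0.001 0.0004 0 0 0 0 0.03; 0.001 0.0004 0.001 0 0 0 0.03;0.001 0.0004 0.001 0 0 0 0.03'
python3 -m jog '0 0 0 0 0 0 0.062;0 0 0 0 0 0 0.062;0 0 0 0 0 0 0.062' 
python3 -m jog '0 0 -0.02 0 0 0 0.066;0 0 -0.06 0 0 0 0.066;-0.02 0 -0.1 0 0 0 0.066;-0.04 0.01 -0.13 0 0 0 0.066;-0.06 0.03 -0.16 0 0 0 0.066'
python3 - <<'E'
from h import *
c=cam('wrist'); save(c['image'][0:240,200:420],'w22.png',2.5);plan([.62,.08,.18],-29)
for w in woods(c,z=.013,mina=150): print(w[0].round(0),w[1],w[2].round(1),np.round(w[3],1),round(w[4],1))
p,f,N=fitrow(c,np.array([.510,.2482]),np.radians(-.7)); print(p[:2],np.degrees(p[2]),f,N)
c=cam('top')
for w in woods(c,mina=150): print(w[0].round(0),w[1],w[2].round(1),np.round(w[3],1),round(w[4],1))
E
```

```text
t: 23.4
eef_pos: [0.5083, 0.248, 0.0049]
tool_rot: [0.0, 1.0, -0.006, 0.0]
contact_force: [-1.8, -1.7, 7.9]
gripper_width: 0.557
t: 23.7
eef_pos: [0.5081, 0.248, 0.0042]
tool_rot: [0.0, 1.0, -0.006, -0.0]
contact_force: [0.5, 0.2, -0.9]
gripper_width: 0.725
t: 24.2
eef_pos: [0.4471, 0.2201, 0.1657]
tool_rot: [-0.001, 1.0, -0.004, 0.0]
contact_force: [0.3, -0.8, 0.3]
gripper_width: 0.769
pos [0.4458 0.2168 0.1692] yaw -0.63 t 24.2 | shift [ 0.1757  0.1349 -0.0102] turn [-1.000e-02 -1.800e-01  2.837e+01] rows 5 q [-0.22  0.29 -0.42  2.02  0.16  0.86 -2.31]
[285. 108.] 3717 [509.9 248.2] [49.3 48.8] 89.5
[286. 177.] 3026 [450.8 249. ] [49.4 48.9] 89.5
[289. 239.] 2624 [392.8 249. ] [49.5 49.9] 89.3
[290. 348.] 3743 [265.5 252.5] [86.9 91. ] 89.5
[0.50975639 0.24841394] -0.7194827950860385 0.2779676887593973 11685
[399. 123.] 176 [ 788.5 -138.5] [78.4 19. ] 75.9
[320. 153.] 321 [678.5  68.4] [50.5 49.3] 60.8
[368. 156.] 320 [682.8 -60.4] [49.9 49.8] 64.9
[382. 203.] 376 [ 556.8 -107.1] [55.9 55.8] 49.3
```

View pics/w22.png

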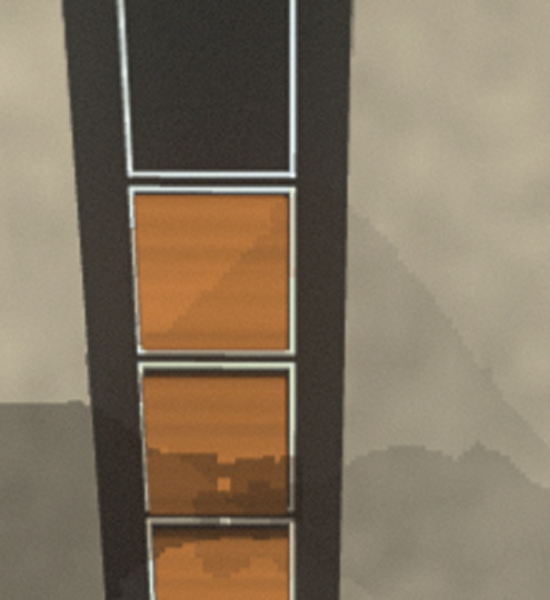

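Three are placed. Next is the square at (0.680, 0.070), yaw -29°.

```bash
python3 -m jog '0.036 0.024 0 0 0 5 0.068; 0.072 0.048 0 0 0 11 0.068;0.109 0.07 0 0 0 17 0.068;0.145 0.095 0 0 0 23 0.068;0.181 0.116 0 0 0 28.4 0.068' >/dev/null
python3 -m jog '0 0 0 0 0 0 0.066; 0 0 0 0 0 0 0.066' >/dev/null
python3 - <<'E'
from h import *
c=cam('wrist'); save(c['image'],'w23.png')
for w in woods(c,mina=300): print(w[0].round(0),w[1],w[2].round(1),np.round(w[3],1),round(w[4],1))
plan([.6805,.0695,.018],-29)
E
```

```text
[465.  27.] 3632 [680.2 -58.9] [49.8 40.6] 65.3
[321. 109.] 3707 [680.6  68.8] [49.6 48.8] 60.9
[575. 135.] 3785 [ 557.7 -107.6] [57.6 56.6] 60.8
[251. 348.] 1666 [507.4 250.3] [49.7 49.5] 89.0
pos [0.6268 0.1015 0.163 ] yaw -28.98 t 25.1 | shift [0.0627 0.0019 0.1449] turn [0.05 0.1  0.02] rows 4 q [-0.09  0.49 -0.23  1.71  0.13  0.96 -2.44]
```

View pics/w23.png

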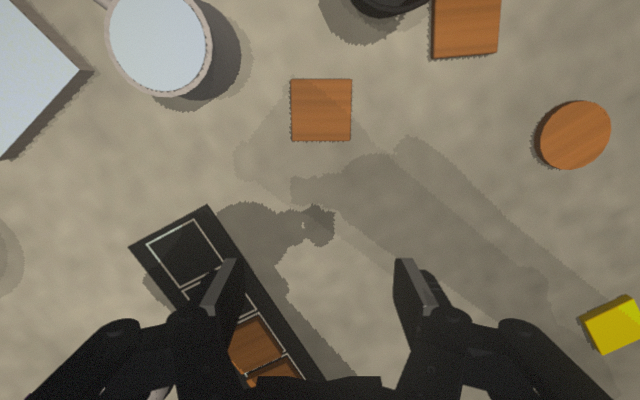

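```bash
python3 -m jog '0.035 0.002 0.03 0 0 0 0.064; 0.062 0.0025 0.06 0 0 0 0.064;0.062 0.0025 0.105 0 0 0 0.064;0.062 0.0025 0.14 0 0 0 0.064;0.062 0.0025 0.143 0 0 0 0.064' >/dev/null
python3 -m jog '0 0 0 0 0 0 0.064;0 0 0 0 0 0 0.064'
python3 - <<'E'
from h import *
c=cam('wrist'); save(c['image'],'w24.png')
plan([.6803,.069,.003],-29)
E
```

```text
t: 25.75
eef_pos: [0.6817, 0.0697, 0.0237]
tool_rot: [-0.001, 0.968, -0.25, 0.001]
contact_force: [1.0, 0.2, -0.5]
gripper_width: 0.746
pos [0.6821 0.0695 0.024 ] yaw -29.0 t 25.8 | shift [-0.0014  0.0013  0.021 ] turn [-0.16 -0.17  0.  ] rows 1 q [-0.06  0.73 -0.19  1.65  0.18  0.77 -2.41]
```

View pics/w24.png

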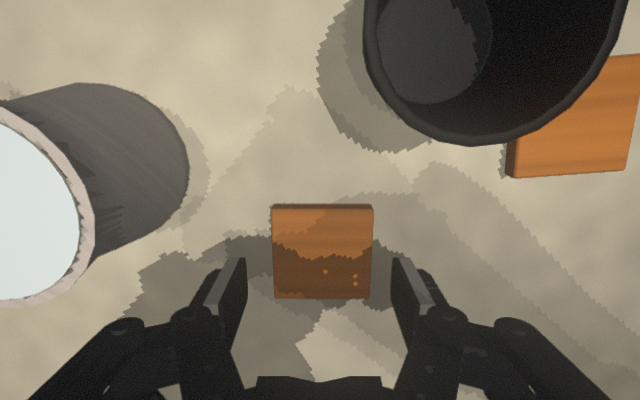

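```bash
python3 -m jog '-0.0014 0.0013 0.008 0 0 0 0.062;-0.0014 0.0013 0.015 0 0 0 0.062;-0.0014 0.0013 0.0195 0 0 0 0.062;-0.0014 0.0013 0.0195 0 0 0 0.062'
python3 -m jog '0 0 0 0 0 0 0.03; 0 0 0 0 0 0 0.03;0 0 0 0 0 0 0.03;0 0 0 0 0 0 0.03' 60
python3 -m jog '0 0 -0.01 0 0 0 0.03; 0 0 -0.04 0 0 0 0.03;0 0 -0.08 0 0 0 0.03;0 0 -0.08 0 0 0 0.03' 60
python3 - <<'E'
from h import *
c=cam('wrist'); save(c['image'],'w25.png')
plan([.566,.247,.08],-.7)
E
```

```text
t: 26.2
eef_pos: [0.6779, 0.0678, 0.0009]
tool_rot: [0.0, 0.968, -0.251, -0.001]
contact_force: [-0.3, -0.3, -0.3]
gripper_width: 0.724
t: 26.6
eef_pos: [0.679, 0.0681, 0.0022]
tool_rot: [-0.0, 0.968, -0.251, 0.0]
contact_force: [-0.3, -0.1, 1.8]
gripper_width: 0.561
t: 27.0
eef_pos: [0.6827, 0.0687, 0.0884]
tool_rot: [-0.002, 0.968, -0.251, 0.005]
contact_force: [1.4, 0.6, 0.7]
gripper_width: 0.558
pos [0.6811 0.0684 0.0857] yaw -29.06 t 27.1 | shift [-0.1873 -0.1002  0.0052] turn [ -0.15  -0.35 -28.36] rows 5 q [-0.05  0.65 -0.2   1.64  0.16  0.87 -2.39]
```

View pics/w25.png

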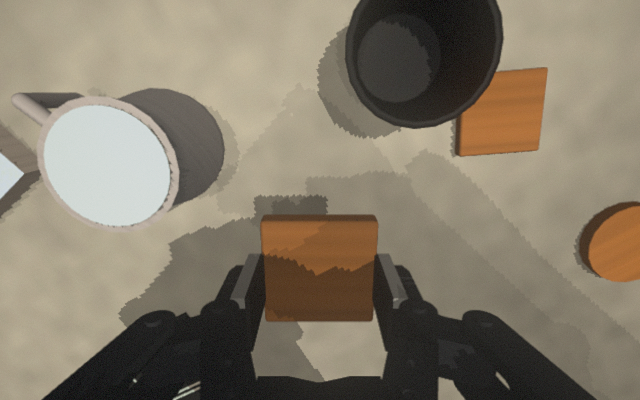

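```bash
python3 -m jog '-0.037 -0.02 0 0 0 -5 0.03; -0.074 -0.04 0 0 0 -11 0.03; -0.111 -0.06 0 0 0 -17 0.03; -0.149 -0.08 0 0 0 -23 0.03; -0.1875 -0.1002 0 0 0 -28.4 0.03'>/dev/null
python3 -m jog '0 0 0.03 0 0 0 0.03; 0 0 0.05 0 0 0 0.03; 0 0 0.06 0 0 0 0.03; 0 0 0.06 0 0 0 0.03'
python3 - <<'E'
from h import *
c=cam('wrist'); save(c['image'],'w26.png');plan([.5658,.2472,.0055],-.7)
p,f,N=fitrow(c,np.array([.510,.2482]),np.radians(-.7)); print(p[:2],np.degrees(p[2]),f,N)
E
```

```text
t: 27.95
eef_pos: [0.5621, 0.2456, 0.0199]
tool_rot: [0.001, 1.0, -0.006, -0.002]
contact_force: [1.4, 0.4, 0.0]
gripper_width: 0.56
pos [0.563  0.246  0.0212] yaw -0.68 t 28.0 | shift [ 0.0028 -0.0012  0.0157] turn [0.05 0.08 0.02] rows 1 q [-0.28  0.66 -0.32  1.83  0.3   0.7  -2.35]
[0.52805636 0.24791627] -0.5050663524134699 0.2623134074188423 28749
```

View pics/w26.png

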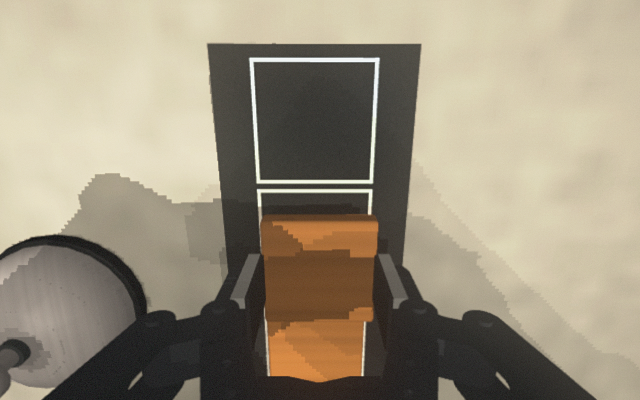

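```bash
python3 -m jog '0.0028 -0.0012 0.006 0 0 0 0.03; 0.0028 -0.0012 0.011 0 0 0 0.03;0.0028 -0.0012 0.013 0 0 0 0.03;0.0028 -0.0012 0.013 0 0 0 0.03;0.0028 -0.0012 0.013 0 0 0 0.03'
python3 -c "
from h import *
plan([.5658,.2472,.0055],-.7)"
```

```text
t: 28.5
eef_pos: [0.5663, 0.2478, 0.009]
tool_rot: [-0.0, 1.0, -0.006, 0.0]
contact_force: [-0.3, -0.4, 0.7]
gripper_width: 0.561
pos [0.5663 0.2478 0.009 ] yaw -0.65 t 28.5 | shift [-0.0004  0.0006  0.0035] turn [-0.   -0.01  0.05] rows 1 q [-0.29  0.68 -0.31  1.82  0.31  0.68 -2.35]
```

```bash
python3 -m jog '-0.0004 0.0005 0.003 0 0 0 0.03; -0.0004 0.0005 0.0045 0 0 0 0.03;-0.0004 0.0005 0.0045 0 0 0 0.03'
python3 -m jog '0 0 0 0 0 0 0.062;0 0 0 0 0 0 0.062;0 0 0 0 0 0 0.062' 
python3 -m jog '0 0 -0.02 0 0 0 0.066;0 0 -0.06 0 0 0 0.066;-0.02 0 -0.1 0 0 0 0.066;-0.04 0.01 -0.13 0 0 0 0.066;-0.06 0.03 -0.16 0 0 0 0.066'
python3 - <<'E'
from h import *
c=cam('wrist'); save(c['image'][0:240,200:420],'w27.png',2.5);plan([.658,-.115,.18],65)
for w in woods(c,z=.013,mina=150): print(w[0].round(0),w[1],w[2].round(1),np.round(w[3],1),round(w[4],1))
p,f,N=fitrow(c,np.array([.510,.2482]),np.radians(-.7)); print(p[:2],np.degrees(p[2]),f,N)
c=cam('top')
for w in woods(c,mina=150): print(w[0].round(0),w[1],w[2].round(1),np.round(w[3],1),round(w[4],1))
E
```

```text
t: 28.8
eef_pos: [0.5659, 0.2473, 0.0051]
tool_rot: [0.0, 1.0, -0.006, 0.0]
contact_force: [-3.0, -2.4, 7.3]
gripper_width: 0.556
t: 29.1
eef_pos: [0.5657, 0.2473, 0.0042]
tool_rot: [0.0, 1.0, -0.006, -0.0]
contact_force: [-0.0, 0.5, 0.0]
gripper_width: 0.723
t: 29.6
eef_pos: [0.5045, 0.2195, 0.1657]
tool_rot: [-0.001, 1.0, -0.004, 0.0]
contact_force: [1.3, -0.3, -0.1]
gripper_width: 0.775
pos [0.5037 0.216  0.1696] yaw -0.65 t 29.6 | shift [ 0.158   0.3292 -0.0097] turn [  0.14  -0.15 -65.65] rows 8 q [-0.2   0.37 -0.4   1.9   0.18  0.9  -2.27]
[285. 108.] 3698 [567.3 247.1] [49.6 48.8] 89.5
[286. 175.] 2964 [510.1 247.9] [50.  48.8] 89.5
[288. 238.] 2610 [450.3 249.2] [49.3 49.7] 89.5
[322. 288.] 2318 [396.8 217. ] [49.6 50.3] 89.5
[296. 373.] 518 [295.9 246.9] [64.4 17.3] 80.9
[0.50993881 0.24832611] -0.6262749324439861 0.27340143169713443 13165
[399. 123.] 175 [ 788.6 -138.1] [77.6 19. ] 75.9
[368. 156.] 320 [682.8 -60.4] [49.9 49.8] 64.9
[382. 203.] 375 [ 556.8 -107.1] [55.7 55.9] 50.3
[225. 292.] 474 [286.3 270.8] [51.7 71.8] 89.7
```

View pics/w27.png

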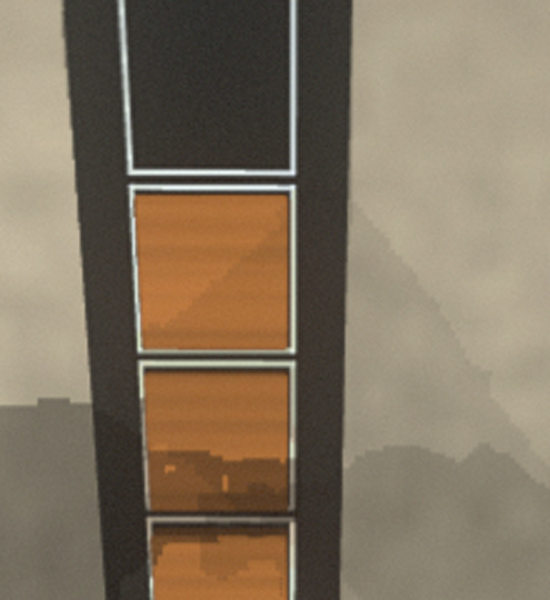

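The coaster in outline 0 has been knocked aside, to about (0.397, 0.217). I'll look closer and mend it.

```bash
python3 -c "
from h import *
plan([.345,.215,.165],-.7)"
python3 -m jog '-0.05 0 0 0 0 0 0.066;-0.1 0.001 0.002 0 0 0 0.066;-0.14 0.001 0.004 0 0 0 0.066; -0.158 0.001 0.004 0 0 0 0.066; -0.158 0.001 0.004 0 0 0 0.066' >/dev/null
python3 - <<'E'
from h import *
c=cam('wrist'); save(c['image'],'w28.png')
for w in woods(c,z=.013,mina=150): print(w[0].round(0),w[1],w[2].round(1),np.round(w[3],1),round(w[4],1))
plan([.396,.217,.018],-.7)
E
```

```text
pos [0.5054 0.2167 0.168 ] yaw -0.71 t 29.7 | shift [-0.1604  0.0037  0.0022] turn [-0.02 -0.27 -0.01] rows 4 q [-0.2   0.37 -0.4   1.9   0.18  0.9  -2.27]
[280.   1.] 164 [485.2 248. ] [48.7  1.3] 89.6
[278.  50.] 4514 [451.  248.9] [49.7 48.8] 89.6
[320. 122.] 3782 [396.9 217. ] [49.7 49.8] 89.5
[285. 265.] 7469 [260.9 253.6] [ 87.  120.8] 84.7
pos [0.347  0.2189 0.1601] yaw -0.56 t 30.2 | shift [0.049  0.0014 0.1421] turn [ 0.02 -0.01  0.14] rows 4 q [-0.27  0.17 -0.48  2.2   0.11  0.79 -2.41]
```

View pics/w28.png

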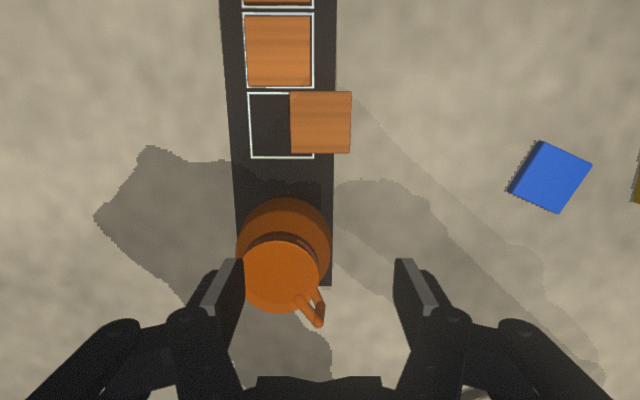

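```bash
python3 -m jog '0.03 0.001 0 0 0 0 0.064; 0.0485 0.0015 0.03 0 0 0.1 0.064;0.0485 0.0015 0.07 0 0 0.1 0.064;0.0485 0.0015 0.11 0 0 0.1 0.064;0.0485 0.0015 0.136 0 0 0.1 0.064' >/dev/null
python3 -m jog '0 0 0 0 0 0 0.064;0 0 0 0 0 0 0.064'
python3 - <<'E'
from h import *
c=cam('wrist'); save(c['image'],'w29.png')
plan([.396,.2165,.0055],-.7)
E
```

```text
t: 30.95
eef_pos: [0.3968, 0.217, 0.0242]
tool_rot: [0.0, 1.0, -0.007, -0.0]
contact_force: [0.2, 0.5, 0.2]
gripper_width: 0.745
pos [0.3973 0.2173 0.025 ] yaw -0.78 t 31.0 | shift [-0.0013  0.0009  0.0195] turn [-0.05 -0.07 -0.08] rows 1 q [-0.34  0.47 -0.35  2.21  0.33  0.51 -2.54]
```

View pics/w29.png

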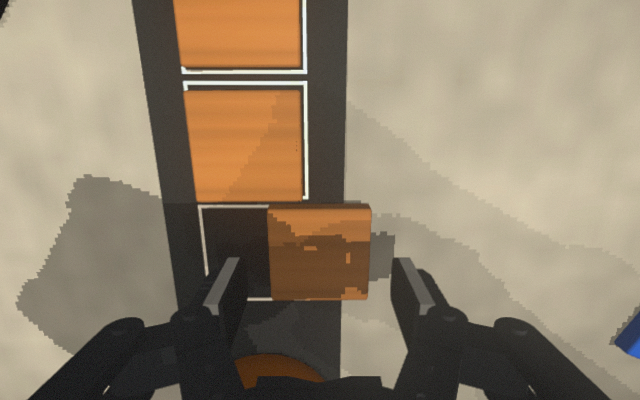

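```bash
python3 -m jog '-0.001 0.0009 0.008 0 0 0 0.062;-0.001 0.0009 0.015 0 0 0 0.062;-0.001 0.0009 0.0178 0 0 0 0.062;-0.001 0.0009 0.0178 0 0 0 0.062'
python3 -m jog '0 0 0 0 0 0 0.03; 0 0 0 0 0 0 0.03;0 0 0 0 0 0 0.03;0 0 0 0 0 0 0.03' 60
python3 -m jog '0 0 -0.01 0 0 0 0.03; 0 0 -0.03 0 0 0 0.03;0 0 -0.03 0 0 0 0.03;0 0 -0.03 0 0 0 0.03' 60
python3 - <<'E'
from h import *
c=cam('wrist'); save(c['image'],'w30.png')
plan([.392,.2491,.02],-.7)
E
```

```text
t: 31.4
eef_pos: [0.3948, 0.2157, 0.0063]
tool_rot: [0.0, 1.0, -0.007, -0.0]
contact_force: [0.0, -0.8, -0.1]
gripper_width: 0.726
t: 31.8
eef_pos: [0.395, 0.2159, 0.0072]
tool_rot: [0.0, 1.0, -0.006, 0.0]
contact_force: [-2.9, -1.6, 7.7]
gripper_width: 0.554
t: 32.2
eef_pos: [0.3954, 0.216, 0.0371]
tool_rot: [-0.0, 1.0, -0.007, 0.001]
contact_force: [0.1, -0.9, -0.7]
gripper_width: 0.551
pos [0.395  0.2157 0.0366] yaw -0.76 t 32.2 | shift [-0.0035 -0.0333  0.0166] turn [-0.01 -0.03 -0.06] rows 1 q [-0.33  0.45 -0.37  2.21  0.31  0.53 -2.52]
```

View pics/w30.png

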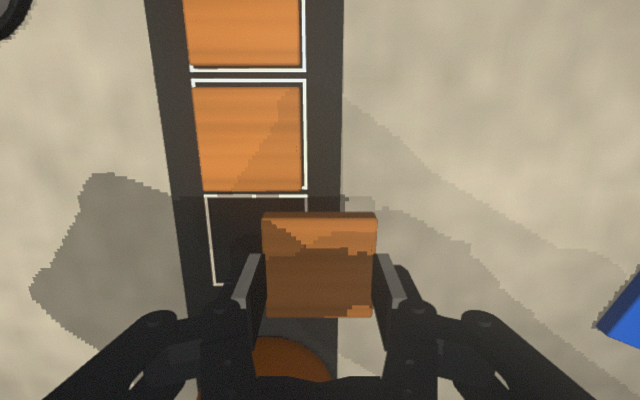

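Run:
```python
import cv2,numpy as np
for f in ['w8','w15','w20','w25','w30']:
    g=cv2.imread(f'pics/{f}.png').astype(int)
    s=g[:,280:300].mean(1)  # BGR
    r=s[:,2]
    print(f,[int(x) for x in r[208:226]],'|',[int(x) for x in (s[:,2]-s[:,0])[312:330]])
```

```text
w8 [115, 116, 115, 115, 114, 112, 111, 109, 95, 85, 86, 86, 86, 85, 85, 95, 109, 116] | [60, 59, 58, 56, 55, 55, 56, 56, 58, 58, 58, 58, 57, 51, 47, 48, 48, 47]
w15 [102, 103, 103, 103, 103, 102, 99, 99, 98, 94, 84, 80, 80, 79, 79, 79, 84, 96] | [52, 50, 48, 47, 47, 50, 50, 52, 54, 55, 57, 59, 53, 36, 32, 32, 32, 32]
w20 [95, 94, 93, 92, 86, 82, 82, 77, 77, 78, 78, 79, 79, 97, 122, 134, 140, 146] | [44, 44, 44, 45, 46, 46, 46, 46, 46, 38, 27, 27, 27, 27, 27, 27, 26, 26]
w25 [95, 95, 95, 95, 95, 95, 89, 84, 85, 86, 86, 86, 94, 118, 134, 142, 147, 149] | [45, 45, 46, 46, 48, 52, 57, 57, 52, 35, 23, 22, 21, 21, 21, 21, 22, 22]
w30 [53, 53, 53, 64, 83, 91, 91, 92, 93, 106, 137, 156, 167, 175, 178, 179, 180, 181] | [60, 59, 60, 60, 58, 38, 13, 6, 7, 7, 6, 7, 6, 6, 6, 7, 6, 7]
```

```bash
python3 -m jog '-0.0038 -0.017 0 0 0 0 0.03; -0.0038 -0.0333 0.005 0 0 -0.1 0.03;-0.0038 -0.0333 0.015 0 0 -0.1 0.03;-0.0038 -0.0333 0.015 0 0 -0.1 0.03;-0.0038 -0.0333 0.015 0 0 -0.1 0.03'
python3 - <<'E'
from h import *
c=cam('wrist'); save(c['image'],'w31.png')
plan([.3917,.2491,.0072],-.7)
E
```

```text
t: 32.75
eef_pos: [0.3909, 0.2478, 0.0207]
tool_rot: [0.001, 1.0, -0.006, -0.001]
contact_force: [0.3, -0.9, -0.5]
gripper_width: 0.553
pos [0.3912 0.2479 0.021 ] yaw -0.7 t 32.8 | shift [ 0.0005 -0.0012  0.0138] turn [0.08 0.06 0.  ] rows 1 q [-0.41  0.49 -0.35  2.18  0.34  0.52 -2.6 ]
```

View pics/w31.png

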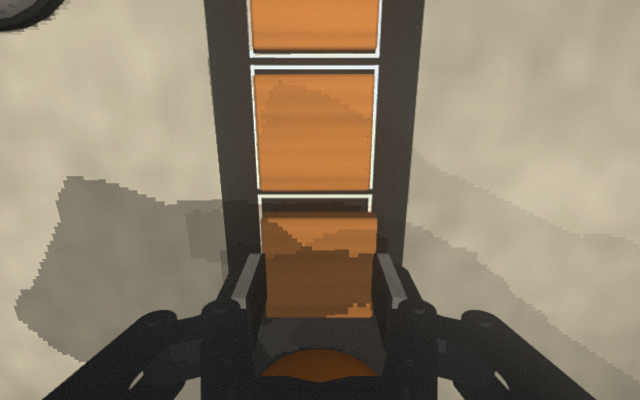

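```bash
python3 -m jog '0.0005 -0.0012 0.006 0 0 0 0.03; 0.0005 -0.0012 0.011 0 0 0 0.03;0.0005 -0.0012 0.013 0 0 0 0.03;0.0005 -0.0012 0.013 0 0 0 0.03;0.0005 -0.0012 0.013 0 0 0 0.03'
python3 -m jog '0 0 0 0 0 0 0.03;0 0 0 0 0 0 0.03'
python3 -c "
from h import *
plan([.3917,.2491,.0072],-.7)"
```

```text
t: 33.3
eef_pos: [0.392, 0.2503, 0.0084]
tool_rot: [0.0, 1.0, -0.006, -0.0]
contact_force: [1.2, 0.6, 0.2]
gripper_width: 0.551
t: 33.5
eef_pos: [0.3922, 0.2505, 0.0086]
tool_rot: [-0.0, 1.0, -0.006, 0.0]
contact_force: [-0.2, -0.4, -0.2]
gripper_width: 0.552
pos [0.3922 0.2505 0.0086] yaw -0.65 t 33.5 | shift [-0.0005  0.0014  0.0014] turn [-0.01 -0.02  0.05] rows 1 q [-0.42  0.52 -0.34  2.18  0.36  0.49 -2.62]
```

```bash
python3 -m jog '-0.0004 0.0013 0.001 0 0 0 0.03; -0.0004 0.0013 0.002 0 0 0 0.03;-0.0004 0.0013 0.0025 0 0 0 0.03;-0.0004 0.0013 0.0025 0 0 0 0.03'
```

```text
t: 33.9
eef_pos: [0.3918, 0.249, 0.0071]
tool_rot: [0.0, 1.0, -0.006, 0.0]
contact_force: [-4.1, -3.3, 18.3]
gripper_width: 0.55
```

```bash
python3 -m jog '0 0 -0.0008 0 0 0 0.03;0 0 -0.0008 0 0 0 0.062;0 0 -0.0008 0 0 0 0.062;0 0 -0.0008 0 0 0 0.062' 
python3 -m jog '0 0 -0.02 0 0 0 0.066;0 0 -0.06 0 0 0 0.066;-0.01 0 -0.1 0 0 0 0.066;-0.015 0.01 -0.13 0 0 0 0.066;-0.02 0.03 -0.16 0 0 0 0.066'
python3 - <<'E'
from h import *
c=cam('wrist'); save(c['image'][0:240,200:420],'w32.png',2.5);plan([.658,-.115,.18],65)
for w in woods(c,z=.013,mina=150): print(w[0].round(0),w[1],w[2].round(1),np.round(w[3],1),round(w[4],1))
c=cam('top')
for w in woods(c,mina=150): print(w[0].round(0),w[1],w[2].round(1),np.round(w[3],1),round(w[4],1))
E
```

```text
t: 34.3
eef_pos: [0.3916, 0.249, 0.0066]
tool_rot: [0.0, 1.0, -0.006, -0.0]
contact_force: [-0.1, -0.3, -0.5]
gripper_width: 0.724
t: 34.8
eef_pos: [0.371, 0.2204, 0.1683]
tool_rot: [-0.001, 1.0, -0.004, 0.0]
contact_force: [-1.0, -1.5, 0.1]
gripper_width: 0.775
pos [0.3719 0.2175 0.1715] yaw -0.68 t 34.9 | shift [ 0.2901  0.329  -0.0074] turn [  0.11  -0.23 -65.68] rows 9 q [-0.24  0.18 -0.48  2.15  0.12  0.83 -2.37]
[282.  21.] 2746 [499.4 248.4] [49.2 29.1] 89.6
[283.  86.] 3872 [451.  249.1] [49.3 48.9] 89.5
[286. 155.] 3224 [393.7 249.1] [49.4 49.2] 89.5
[288. 288.] 6823 [257.1 253. ] [ 85.8 123.6] 84.9
[399. 123.] 173 [ 788.6 -138.1] [77.6 19. ] 75.9
[368. 156.] 318 [682.9 -60.4] [49.9 49.5] 64.8
[249. 186.] 359 [566.4 248. ] [51.8 51.3] 89.9
[382. 203.] 373 [ 556.8 -107.1] [55.7 55.9] 50.3
[245. 208.] 371 [508.3 248.7] [51.8 51.1] 89.4
[243. 229.] 305 [449.7 249.6] [51.7 49.1] 88.7
```

View pics/w32.png

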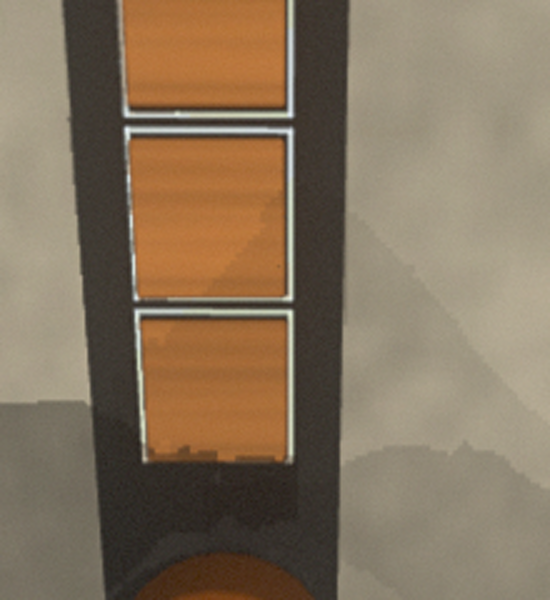

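Outline 0 is mended, with all four coasters centred and square. The last square is at (0.684, -0.060) beside the cup. I'll use yaw 65° so both fingers clear the cup.

```bash
python3 -m jog '0.03 0.035 -0.01 0 0 -8 0.066; 0.06 0.07 -0.02 0 0 -16 0.066; 0.09 0.105 -0.02 0 0 -24 0.066; 0.12 0.14 -0.02 0 0 -32 0.066; 0.15 0.175 -0.02 0 0 -40 0.066' >/dev/null
python3 -c "
from h import *
plan([.658,-.115,.17],65)"
```

```text
pos [0.5134 0.0499 0.186 ] yaw 37.82 t 35.4 | shift [0.0132 0.2189 0.0159] turn [-3.000e-02  2.000e-02 -2.718e+01] rows 5 q [ 0.14  0.3  -0.42  1.96  0.15  0.92 -1.27]
```

```bash
python3 -m jog '0.003 0.044 0.003 0 0 -5.5 0.066; 0.005 0.088 0.006 0 0 -11 0.066; 0.008 0.131 0.009 0 0 -16.5 0.066; 0.01 0.175 0.012 0 0 -22 0.066; 0.0132 0.2189 0.016 0 0 -27.2 0.066' >/dev/null
python3 -m jog '0 0 0 0 0 0 0.066; 0 0 0 0 0 0 0.066' >/dev/null
python3 - <<'E'
from h import *
c=cam('wrist'); save(c['image'],'w33.png')
for w in woods(c,mina=300): print(w[0].round(0),w[1],w[2].round(1),np.round(w[3],1),round(w[4],1))
plan([.684,-.0605,.02],65)
E
```

```text
[322. 109.] 3551 [684.6 -60.8] [49.5 49.4] 65.6
[472. 139.] 1988 [ 790.  -140.1] [81.3 19.7] 73.0
[220. 216.] 2823 [ 557.8 -107.5] [57.1 56.6] 17.8
pos [ 0.6556 -0.114   0.1692] yaw 64.61 t 36.1 | shift [0.0605 0.0031 0.1492] turn [-0.14 -0.01 -0.39] rows 4 q [ 0.37  0.56 -0.42  1.61  0.25  1.03 -0.56]
```

View pics/w33.png

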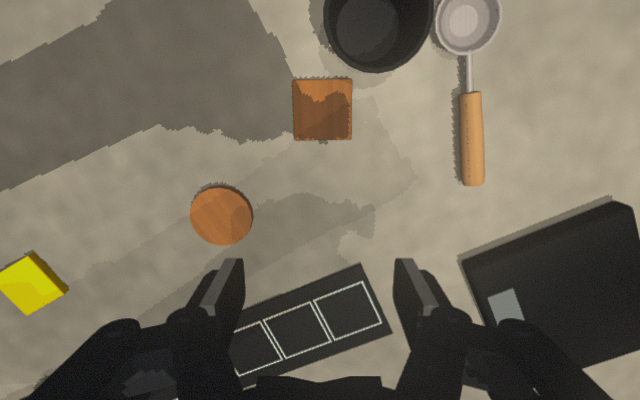

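```bash
python3 -m jog '0.035 0.003 0 0 0 0 0.064; 0.0605 0.0037 0.03 0 0 -0.5 0.064;0.0605 0.0037 0.07 0 0 -0.5 0.064;0.0605 0.0037 0.11 0 0 -0.5 0.064;0.0605 0.0037 0.135 0 0 -0.5 0.064' >/dev/null
python3 -m jog '0 0 0.01 0 0 0 0.064;0 0 0.01 0 0 0 0.064'
python3 - <<'E'
from h import *
c=cam('wrist'); save(c['image'],'w34.png')
plan([.6843,-.0610,.003],65)
E
```

```text
t: 36.85
eef_pos: [0.6841, -0.0602, 0.0247]
tool_rot: [-0.001, 0.842, 0.539, -0.001]
contact_force: [-0.4, -0.5, -0.7]
gripper_width: 0.751
pos [ 0.6854 -0.0606  0.0264] yaw 65.2 t 36.9 | shift [-0.0009 -0.0009  0.0234] turn [ 0.   -0.03  0.2 ] rows 1 q [ 0.25  0.75 -0.37  1.63  0.34  0.82 -0.7 ]
```

View pics/w34.png

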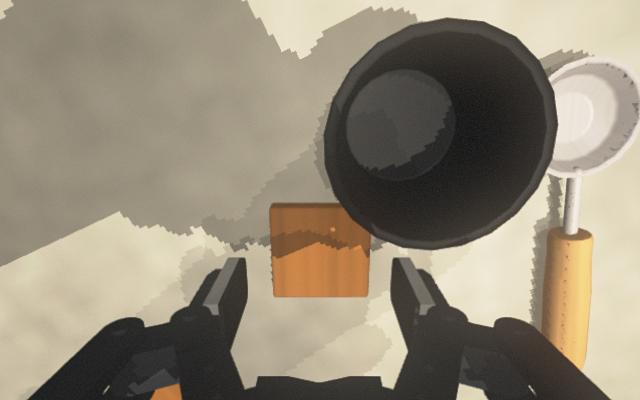

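Run:
```python
from h import *
c=cam('wrist');o=status.get_obs();M=Rt()
uv=[[325,120],[440,248],[370,220],[400,240],[480,240],[557,125],[440,18]]
w=toz(c,uv,.06); t=(w-o["eef_pos"])@M
print((t[:,:2]*1000).round(1)); (x,y),r=cv2.minEnclosingCircle((t[:,:2]*1000).astype(np.float32)); print(x,y,r)
w=toz(c,[[275,295],[368,295],[275,208],[368,208]],.01); print(((w-o["eef_pos"])@M*1000).round(1))
```

```text
[[69.9  0.8]
 [26.2 41.2]
 [36.6 16.3]
 [29.2 27.1]
 [29.2 54.7]
 [68.2 72.7]
 [98.1 33.3]]
61.382110595703125 36.65749740600586 36.85393142700195
[[-25.5 -24.4  17.3]
 [-25.5  25.1  17.4]
 [ 23.5 -22.5  17.3]
 [ 23.5  22.9  17.4]]
```

```bash
python3 -m jog '-0.002 -0.0005 0.008 0 0 0.2 0.062;-0.002 -0.0005 0.014 0 0 0.2 0.062;-0.002 -0.0005 0.014 0 0 0.2 0.062'
python3 -m jog '0 0 0.004 0 0 0 0.062;0 0 0.008 0 0 0 0.062;0 0 0.008 0 0 0 0.062;0 0 0.008 0 0 0 0.062'
```

```text
t: 37.25
eef_pos: [0.6836, -0.0638, 0.0113]
tool_rot: [-0.0, 0.844, 0.537, -0.0]
contact_force: [-0.6, 0.1, 0.0]
gripper_width: 0.727
t: 37.65
eef_pos: [0.684, -0.0634, 0.0037]
tool_rot: [-0.0, 0.844, 0.537, -0.0]
contact_force: [-0.3, 0.5, 0.3]
gripper_width: 0.724
```

```bash
python3 -m jog '0 0 0 0 0 0 0.03; 0 0 0 0 0 0 0.03;0 0 0 0 0 0 0.03;0 0 0 0 0 0 0.03' 60
python3 -m jog '0 0 -0.01 0 0 0 0.03; 0 0 -0.04 0 0 0 0.03;0 0 -0.08 0 0 0 0.03;0 0 -0.1 0 0 0 0.03;0 0 -0.1 0 0 0 0.03' 60
python3 - <<'E'
from h import *
c=cam('wrist'); save(c['image'],'w35.png')
plan([.56,.16,.1],-.7)
E
```

```text
t: 38.05
eef_pos: [0.6846, -0.0633, 0.0045]
tool_rot: [0.0, 0.844, 0.537, 0.0]
contact_force: [-0.8, -0.1, 5.6]
gripper_width: 0.552
t: 38.55
eef_pos: [0.6866, -0.0633, 0.1082]
tool_rot: [0.002, 0.844, 0.537, 0.003]
contact_force: [0.8, 0.4, 0.4]
gripper_width: 0.554
pos [ 0.6851 -0.0635  0.1058] yaw 64.92 t 38.6 | shift [ 0.1494 -0.2081  0.0053] turn [ 0.12 -0.16 65.62] rows 8 q [ 0.28  0.65 -0.4   1.6   0.3   0.94 -0.67]
```

View pics/w35.png

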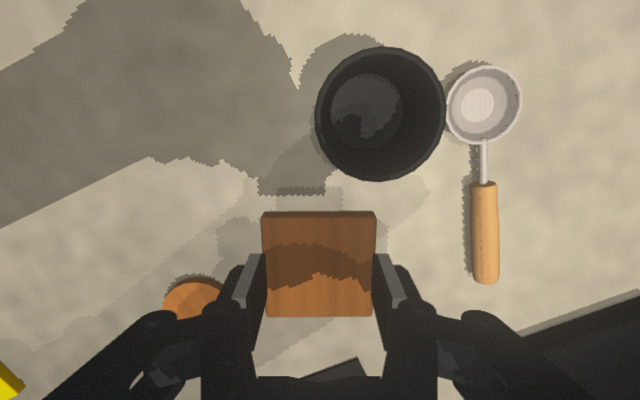

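```bash
python3 -m jog '-0.01 -0.026 0 0 0 8 0.03; 0.01 -0.052 0 0 0 16 0.03; 0.04 -0.078 0 0 0 24.6 0.03; 0.065 -0.104 0 0 0 32.8 0.03; 0.09 -0.13 0 0 0 41 0.03'
python3 -c "
from h import *
plan([.61,.225,.08],-.7)"
```

```text
t: 39.1
eef_pos: [0.6027, 0.0741, 0.1024]
tool_rot: [-0.0, 0.979, 0.204, -0.001]
contact_force: [0.0, 0.8, 0.1]
gripper_width: 0.551
pos [0.6027 0.0741 0.1024] yaw 23.59 t 39.1 | shift [ 0.0671 -0.1353  0.0223] turn [-1.000e-02  1.500e-01  2.429e+01] rows 4 q [-0.03  0.53 -0.26  1.81  0.18  0.82 -1.54]
```

```bash
python3 -m jog '0.016 -0.033 0 0 0 6 0.03; 0.033 -0.067 0.01 0 0 12 0.03; 0.05 -0.1 0.02 0 0 18 0.03; 0.067 -0.135 0.022 0 0 24.3 0.03;0.067 -0.135 0.022 0 0 24.3 0.03'
python3 -m jog '0 0 0 0 0 0 0.03'
python3 -c "
from h import *
plan([.6238,.2465,.02],-.7)"
```

```text
t: 39.6
eef_pos: [0.608, 0.2321, 0.08]
tool_rot: [-0.002, 1.0, 0.0, -0.002]
contact_force: [-0.7, 0.9, -0.2]
gripper_width: 0.547
t: 39.7
eef_pos: [0.6095, 0.2248, 0.0802]
tool_rot: [0.001, 1.0, -0.001, -0.001]
contact_force: [-0.8, -0.4, -0.3]
gripper_width: 0.554
pos [0.6095 0.2248 0.0802] yaw -0.16 t 39.7 | shift [ 0.0144 -0.0218  0.0602] turn [0.06 0.14 0.54] rows 2 q [-0.33  0.61 -0.16  1.72  0.13  0.82 -2.13]
```

```bash
python3 -m jog '0.0144 -0.0218 0.02 0 0 0.5 0.03; 0.0144 -0.0218 0.05 0 0 0.5 0.03; 0.0144 -0.0218 0.057 0 0 0.5 0.03; 0.0144 -0.0218 0.057 0 0 0.5 0.03'
python3 -m jog '0 0 0 0 0 0 0.03;0 0 0 0 0 0 0.03'
python3 - <<'E'
from h import *
c=cam('wrist'); save(c['image'],'w36.png')
plan([.6238,.2465,.0075],-.7)
E
```

```text
t: 40.1
eef_pos: [0.6243, 0.2426, 0.023]
tool_rot: [0.002, 1.0, -0.008, -0.002]
contact_force: [-0.8, -0.1, -0.2]
gripper_width: 0.549
t: 40.3
eef_pos: [0.6265, 0.2449, 0.0263]
tool_rot: [-0.0, 1.0, -0.008, 0.001]
contact_force: [-0.4, -0.3, 0.3]
gripper_width: 0.551
pos [0.6264 0.2452 0.0263] yaw -0.91 t 40.4 | shift [-0.0027 -0.0013  0.0188] turn [-0.04 -0.11 -0.21] rows 1 q [-0.36  0.71 -0.15  1.69  0.14  0.76 -2.16]
```

View pics/w36.png

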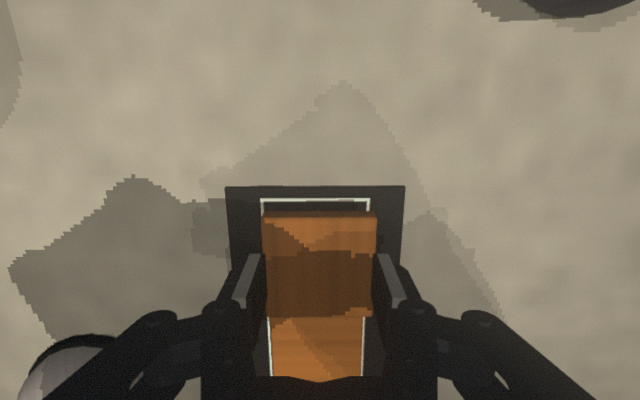

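```bash
python3 -m jog '-0.0027 -0.0013 0.008 0 0 -0.2 0.03; -0.0027 -0.0013 0.014 0 0 -0.2 0.03; -0.0027 -0.0013 0.0155 0 0 -0.2 0.03; -0.0027 -0.0013 0.0155 0 0 -0.2 0.03;-0.0027 -0.0013 0.0155 0 0 -0.2 0.03'
python3 -m jog '0 0 0 0 0 0 0.03'
python3 -c "
from h import *
plan([.6238,.2465,.0075],-.7)"
```

```text
t: 40.85
eef_pos: [0.6229, 0.2469, 0.0093]
tool_rot: [-0.0, 1.0, -0.006, 0.0]
contact_force: [0.3, 0.4, -0.6]
gripper_width: 0.55
t: 40.95
eef_pos: [0.623, 0.2469, 0.0095]
tool_rot: [-0.0, 1.0, -0.006, 0.0]
contact_force: [1.3, -0.4, -0.2]
gripper_width: 0.552
pos [0.623  0.2469 0.0095] yaw -0.67 t 41.0 | shift [0.0008 0.0004 0.002 ] turn [-0.01 -0.02  0.03] rows 1 q [-0.37  0.73 -0.15  1.7   0.15  0.73 -2.17]
```

```bash
python3 -m jog '0.0008 0.0004 0.001 0 0 0 0.03; 0.0008 0.0004 0.0025 0 0 0 0.03;0.0008 0.0004 0.0025 0 0 0 0.03'
python3 -m jog '0 0 0 0 0 0 0.062;0 0 0 0 0 0 0.062;0 0 0 0 0 0 0.062' 
python3 -m jog '0 0 -0.02 0 0 0 0.066;0 0 -0.06 0 0 0 0.066;-0.04 0 -0.1 0 0 0 0.066;-0.08 -0.005 -0.14 0 0 0 0.066;-0.12 -0.01 -0.18 0 0 0 0.066'
python3 - <<'E'
from h import *
c=cam('wrist'); save(c['image'],'w37.png');plan([.535,.378,.23],0)
for w in woods(c,z=.013,mina=150): print(w[0].round(0),w[1],w[2].round(1),np.round(w[3],1),round(w[4],1))
c=cam('top'); save(c['image'],'top2.png')
for w in woods(c,z=.013,mina=150): print(w[0].round(0),w[1],w[2].round(1),np.round(w[3],1),round(w[4],1))
E
```

```text
t: 41.25
eef_pos: [0.624, 0.2464, 0.0076]
tool_rot: [-0.0, 1.0, -0.006, 0.0]
contact_force: [-1.2, -0.7, 5.0]
gripper_width: 0.55
t: 41.55
eef_pos: [0.6235, 0.2464, 0.0066]
tool_rot: [0.0, 1.0, -0.006, -0.0]
contact_force: [0.1, -0.7, -0.7]
gripper_width: 0.726
t: 42.05
eef_pos: [0.5166, 0.2557, 0.1737]
tool_rot: [0.0, 1.0, -0.006, -0.0]
contact_force: [0.2, 1.0, 1.3]
gripper_width: 0.77
pos [0.5131 0.2593 0.1794] yaw -0.43 t 42.1 | shift [ 0.0212 -0.119  -0.05  ] turn [-0.22 -0.16 -0.43] rows 3 q [-0.42  0.38 -0.2   1.84  0.09  0.93 -2.24]
[328.  47.] 4093 [626.2 246.7] [49.3 48.9] 89.6
[327. 122.] 3390 [567.3 247.5] [49.5 48.8] 89.3
[328. 186.] 2761 [509.4 248.2] [49.4 49.2] 89.3
[326. 245.] 2410 [451.5 249.1] [49.4 48.6] 89.3
[327. 297.] 2101 [393.8 249.2] [49.6 49.1] 89.3
[326. 375.] 367 [296.  249.8] [14.8 52.5] 10.9
[399. 123.] 175 [ 787.2 -137.6] [77.4 18.9] 75.9
[252. 165.] 334 [624.5 246.5] [51.5 50.5] 89.8
[382. 203.] 375 [ 556.  -106.7] [55.5 55.8] 50.3
```

View pics/w37.png

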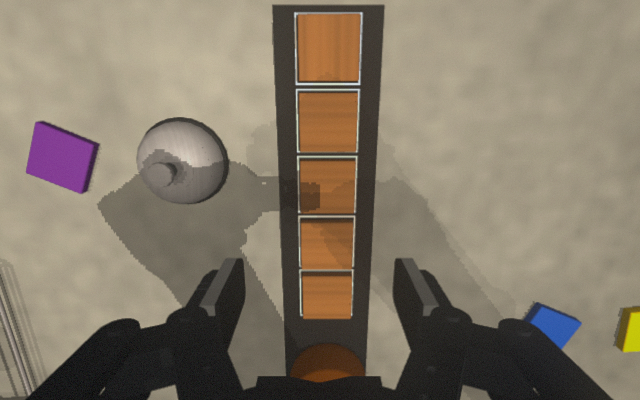

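All five coasters are in their outlines within about 1 mm, at wrist-view (328,47), (327,122), (328,186), (326,245) and (327,297). Now the second ring of bell A.

```bash
python3 -m jog '0.007 -0.04 -0.02 0 0 0 0; 0.014 -0.08 -0.02 0 0 0 0;0.0212 -0.119 -0.02 0 0 -0.4 0;0.0212 -0.119 0.0 0 0 -0.4 0;0.0212 -0.119 0.04 0 0 -0.4 0'
python3 -m jog '0 0 0.04 0 0 0 0; 0 0 0.06 0 0 0 0;0 0 0.06 0 0 0 0;0 0 0.06 0 0 0 0'
python3 -c "
from h import *
plan([.535,.378,.062],0)"
```

```text
t: 42.65
eef_pos: [0.5424, 0.378, 0.1343]
tool_rot: [-0.002, 1.0, -0.001, 0.003]
contact_force: [0.1, 0.3, 0.2]
gripper_width: -0.001
t: 43.05
eef_pos: [0.5408, 0.3746, 0.0725]
tool_rot: [0.0, 1.0, -0.002, -0.0]
contact_force: [0.7, 0.5, 0.2]
gripper_width: -0.001
pos [0.5408 0.3746 0.0725] yaw -0.28 t 43.0 | shift [-0.0058 -0.0034  0.0105] turn [ 0.01  0.01 -0.28] rows 1 q [-0.57  0.63 -0.19  1.71  0.15  0.82 -2.4 ]
```

```bash
python3 -m jog '-0.0055 -0.0034 0.004 0 0 0 0; -0.0055 -0.0034 0.009 0 0 0 0;-0.0055 -0.0034 0.011 0 0 0 0;-0.0055 -0.0034 0.011 0 0 0 0'
python3 - <<'E'
from h import *
plan([.535,.378,.047],0)
c=cam('wrist'); save(c['image'][150:350,200:440],'w38.png',3)
E
```

```text
t: 43.45
eef_pos: [0.5349, 0.3781, 0.0617]
tool_rot: [0.0, 1.0, -0.002, 0.0]
contact_force: [-0.6, 0.3, -0.2]
gripper_width: -0.001
pos [0.5349 0.3781 0.0617] yaw -0.26 t 43.5 | shift [0.0001 0.0001 0.0147] turn [ 0.   -0.01 -0.26] rows 1 q [-0.58  0.64 -0.19  1.72  0.16  0.8  -2.41]
```

View pics/w38.png

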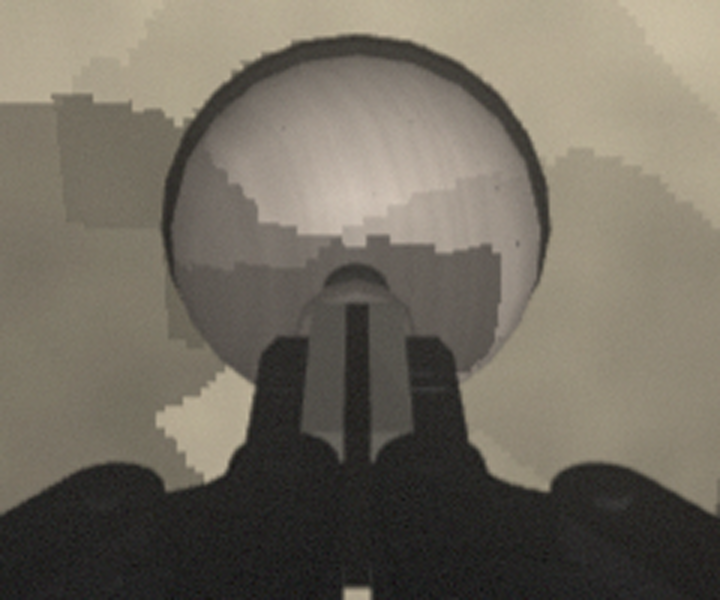

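```bash
python3 -m jog '0 0 0.006 0 0 0 0; 0 0 0.01 0 0 0 0;0 0 0.013 0 0 0 0;0 0 0.015 0 0 0 0;0 0 0.0165 0 0 0 0' 
python3 -m jog '0 0 0.0005 0 0 0 0; 0 0 0.0005 0 0 0 0'
```

```text
t: 44.0
eef_pos: [0.5358, 0.3786, 0.0469]
tool_rot: [-0.0, 1.0, -0.002, 0.001]
contact_force: [-4.6, -4.5, 24.0]
gripper_width: 0.001
t: 44.2
eef_pos: [0.5358, 0.3785, 0.047]
tool_rot: [-0.0, 1.0, -0.003, 0.001]
contact_force: [-3.8, -3.1, 18.5]
gripper_width: -0.001
```

```bash
for i in 1 2 3; do python3 -m jog '0 0 0 0 0 0 0; 0 0 0 0 0 0 0;0 0 0 0 0 0 0;0 0 0 0 0 0 0'|sed -n '1,2p;4p';done
python3 -m jog '0 0 -0.01 0 0 0 0; 0 0 -0.03 0 0 0 0;0 0 -0.08 0 0 0 0;0 0 -0.13 0 0 0 0;-0.03 0 -0.18 0 0 0 0'
python3 -m jog '-0.05 0.04 0 0 0 0 0; -0.1 0.05 0 0 0 0 0;-0.1 0.05 0 0 0 0 0;-0.1 0.05 0 0 0 0 0'
python3 - <<'E'
from h import *
c=cam('wrist'); save(c['image'],'w39.png')
for w in woods(c,z=.013,mina=150): print(w[0].round(0),w[1],w[2].round(1),np.round(w[3],1),round(w[4],1))
p,f,N=fitrow(c,np.array([.510,.2482]),np.radians(-.7)); print(p[:2],np.degrees(p[2]),f,N)
c=cam('top'); save(c['image'],'top3.png')
c=cam('scene'); save(c['image'],'scene3.png')
for w in woods(c,z=.013,mina=150): print(w[0].round(0),w[1],w[2].round(1),np.round(w[3],1),round(w[4],1))
E
```

```text
t: 44.6
eef_pos: [0.5358, 0.3785, 0.047]
contact_force: [-2.9, -2.5, 18.3]
t: 45.0
eef_pos: [0.5358, 0.3786, 0.047]
contact_force: [-4.6, -3.4, 19.2]
t: 45.4
eef_pos: [0.5358, 0.3785, 0.047]
contact_force: [-3.3, -2.8, 18.8]
t: 45.9
eef_pos: [0.5121, 0.3771, 0.2195]
tool_rot: [-0.0, 1.0, -0.004, 0.001]
contact_force: [1.1, 0.5, 0.7]
gripper_width: -0.004
t: 46.3
eef_pos: [0.407, 0.3281, 0.2175]
tool_rot: [0.0, 1.0, -0.001, -0.0]
contact_force: [1.4, 0.1, -0.1]
gripper_width: -0.001
[408.  11.] 1243 [550.9 247.5] [50.1 17.4] 89.6
[404.  60.] 3111 [509.5 248. ] [50.5 49.2] 89.7
[399. 125.] 2663 [450.7 248.9] [50.5 50.3] 89.7
[395. 181.] 2273 [393.8 248.8] [50.4 49.3] 89.8
[398. 282.] 3391 [275.  237.9] [92.5 84.9] 85.8
[0.52546444 0.24874591] -0.8617449990880445 0.29215517382408634 10381
[109.  39.] 391 [ 719.3 -949.2] [ 49.1 238.9] 5.4
[273. 179.] 327 [ 560.5 -103.5] [57.9 55.4] 57.3
[191. 213.] 179 [ 789.3 -138.4] [79.7 17.9] 74.7
[408. 245.] 376 [396.5 250.2] [50.1 50. ] 89.5
[390. 257.] 405 [452.7 250.8] [52.1 50.5] 89.5
[371. 270.] 432 [511.8 249.7] [51.7 51.6] 88.9
[351. 283.] 444 [569.2 248.6] [51.7 51.1] 88.3
[330. 296.] 455 [627.7 247.7] [50.8 51.3] 89.0
```

View pics/w39.png

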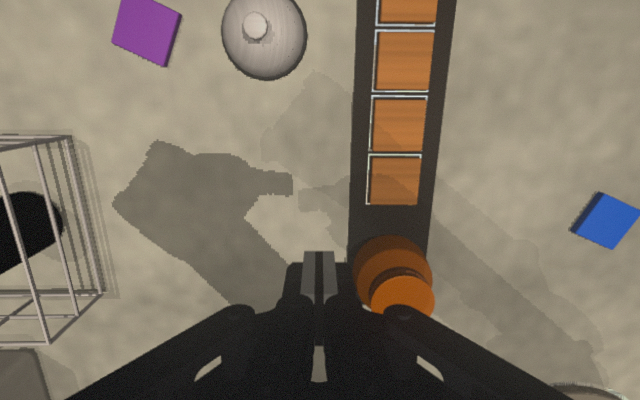

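View pics/top3.png

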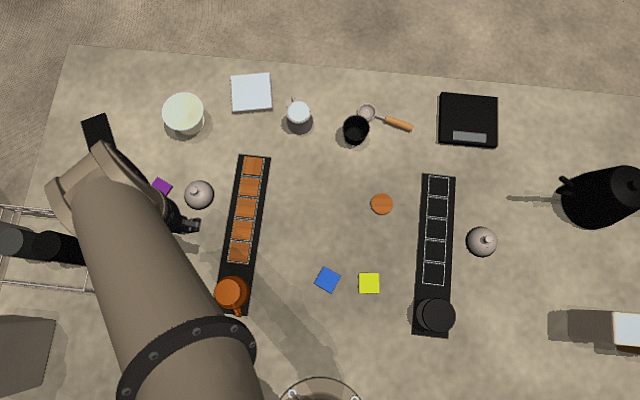

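View pics/scene3.png

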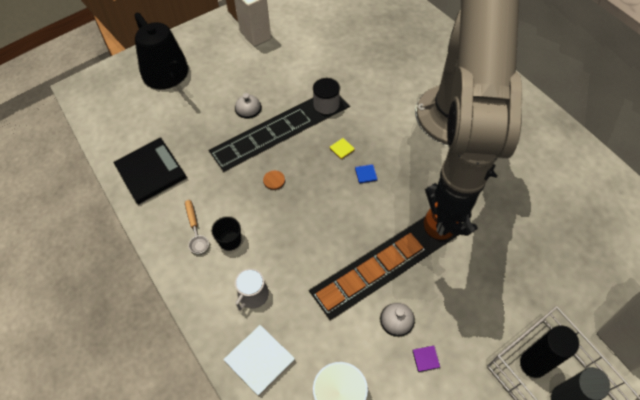

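The pictures show five coasters in the row, the plunger up, and everything else where it was. The tool is clear, so I'll hand in.

```bash
python3 -c "
from station import workorder
print(workorder.hand_in())"
```

```text
the job is handed in; nothing more can be done
None
```

I rang bell A, laid all five square coasters in the outlines beside the coffee server, rang bell A again, and handed the job in at about 46 s.

- **Bell:** both times the plunger went down to its stop (TCP z = 0.047, about 19 N) and stayed there for over a second. It was up again afterwards. The other bell was not touched.
- **Knocked coaster:** after I placed the fourth coaster, the one in outline 0 was knocked about 3 cm aside. I picked it up and put it back before fetching the last one.
- **Placing force:** the second coaster pressed on the mat with about 29 N as it was set down, because I lowered it slightly too far. I set the later ones down higher.
- **Final row:** a wrist-camera view just before the second ring put each coaster within about 1 mm of its outline centre, flat and square.
- **Camera disagreement:** in the last pictures the scene camera read the row 1–2 mm off the wrist camera, within the stated calibration. The last wrist-camera fit of the outlines was off because most of the lines were covered or out of view, so I didn't use it.
- **Everything else:** the round coaster, cup, server and look-alikes appeared unmoved, and the tool was clear of everything at hand-in. No verdict was reported.

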